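# Demould the marbled pen blanks

## Robot

A 7-joint arm with a two-finger parallel gripper is mounted at the origin on the work surface. World frame = base frame: x ahead of the robot, y to its left, z up, the work surface at z = 0. Lengths are in mm, angles in degrees, forces in N, time in s.
With the tool pointing down it reaches from about 425 to 825 mm from the base axis. Payload 3.6 kg.
Tool frame: the origin (TCP) lies midway between the tips of the shut fingers; the grasp point (between the pads) lies 19 mm behind it; z points along the fingers, y is the direction in which the jaws open and shut (so a half turn about z gives the same grasp; the last joint's range is limited). The gripper opens to 85 mm and grips with 20 to 120 N. Pads are 22 mm wide; open, the fingers measure 114 mm over their backs; the gripper's body (76 mm by 85 mm) begins 54 mm behind the grasp point. The pads swing forward as they close: fully open they stand 13 mm farther back than shut.
Start: joints at [-72.107, 35.231, -0.722, 81.555, 0.464, 63.22, -2.315], TCP at [215.997, 613.032, 231.297] pointing down, gripper open.
Joint ranges: [-178.69, 178.69], [-17.37, 117.87], [-77.05, 75.6], [15.02, 138.74], [-78.02, 258.01], [0.78, 113.62], [-162.83, 162.83]. Speed limits (degrees/s): [159.86, 159.86, 180, 180, 180, 180, 180].

## Interface

Orientations are given as a 3x3 rotation matrix whose columns are the frame's x, y, z axes.
In Python, from plant import r gives the robot as it stands.
- The arm moves only by the tool play_rows, never from a script. Its argument "steps" is text: rows parted by semicolons, each of 6 numbers parted by spaces: the shift along the tool's x, y, z in m, then the turn, a rotation vector about the tool's x, y, z in degrees. In form: tx ty tz ax ay az; .... A call has 1 to 10 rows; each row shifts and turns the pose as measured when the row begins, along the tool's axes as they then stand; what a row does not reach is not made up. A row lasts 1/10 s, in which the tool goes at most 50 mm and 8.59 degrees, less where a joint would pass 70% of its speed; a pose out of reach is approached as far as the arm can. A call is refused whole if a number of a shift passes 0.05 or a number of a turn 8.59, either way. A call with a gripper value outside its range is refused whole. "claw" is the opening, from 0 (shut) to 1 (fully open), set as the call begins (left out, the last holds). The fingers move at their own pace and stop on an object; the grip force is fixed at half the most. Time passes only in rows, so rows that do not move let the fingers close. It gives the time, the measured TCP pose, the force and the opening at its end, in the units of the state.
- r.get_state(): the state, without advancing time (a new reading comes with each control period).
- r.read_camera(name): name is "side" or "top"; returns the picture (384x512x3 uint8, red, green, blue); there is no depth.
- r.get_calibration(name): a dict with "fx", "fy", "cx", "cy" (pixels), "position" and "rotation" of the camera in the world. Camera axes: x right, y down, z forward; pixel columns grow to the right and rows downward; lengths in mm; the calibration is good to about 2 mm. A picture is of the moment at which its call begins. get_calibration takes no time and is no camera call.
- r.hand_in(): hands the job in, once; it reports no verdict.
The state is a dict: "time_s": time; "q": joint angles; "joint_velocities": joint speeds; "joint_efforts": joint torques, N m; "tool_pos": TCP position; "ee_rot": TCP orientation; "wrist_force": force on the tool from outside, world axes, zero at the start; "wrist_torque": the same for the moment, N m; "width": finger opening in mm.
Only numpy, scipy, OpenCV 4.12 (cv2) and the standard library are available. Lean on these libraries where they do the work, as an engineer would, in place of code of your own. Each camera call takes 0.05 s, during which the arm holds its last target.

## Task

The marbled pen blanks in the clamped casting mould have cured. With the yellow flat-blade key, turn all four captive clamp screws a quarter turn anticlockwise to their stops (turn them with the key only, not with the gripper). Then lift the clear upper half off by its black grip and set it down flat, right way up, in the middle of the green cutting mat, pull every blank up out of the spring catches of its channel and lay them all in the blue tray, each flat on the tray's floor. The key ends upright in its wooden block again; leave the ink bottles and the spectacle case where they are.

Things in the scene. Friction and masses are not known exactly. Their poses are not given: they have to be found in the camera images.
- mould: Lower half of a two-part casting mould, fixed to the bench: white plastic block 198 (x) x 220 (y) x 22 mm high, origin at the centre of its underside. Four straight channels along x, 119 x 27 mm and 12 mm deep (floor 10 mm above the bench), at y = -75, -25, 25 and 75 mm, with plain flat ribs between them at 22 mm height. Low aluminium lugs (29 mm high) on it locate the upper half with 2 mm play. Small sprung brass balls stand out of both ends of each channel.
- lid: Clear upper half of the mould, loose, 0.5 kg: 140 (x) x 208 (y) mm, origin at the centre of its underside, which lies 22 mm above the bench while it sits on the lower half. Its body is 123 mm in x and 23 mm high, with a 6 mm thick flange along both long edges on which the clamp tongues bear; hollow channels underneath straddle the blanks (1 to 2 mm play), so lift it straight up at least 20 mm before moving it sideways.
- lid_handle (a point): Top centre of the black grip bar on the upper half, 51 mm above the upper half's underside. The bar is 18 mm (lid x) x 70 mm (lid y) and 28 mm tall.
- key: Flat-blade key, loose, 90 g, 90 mm tall, upright in its block at the start. Origin at the centre of the blade's lower end, z up along the key. Steel blade 4 mm thick (x) x 20 mm wide (y), from z = 0 to 45 mm; above it a yellow flat handle 14 mm (x) x 60 mm (y), z = 45 to 90 mm. Hold it by the handle across its 14 mm thickness.
- holder: Dark wooden block that holds the key, fixed: 44 (x) x 78 (y) x 50 mm high, origin at the centre of its underside. A slot 8 mm (x) x 26 mm (y) goes down through its centre; the key stands with its blade in the slot and the underside of its handle on the block's top (key origin 5 mm above the bench).
- tray: Blue tray, loose, 0.6 kg: 232 (x) x 150 (y) x 20 mm high outside, walls and floor 4 mm, origin at the centre of its underside.
- mat: Green cutting mat fixed to the bench, 300 (x) x 220 (y) x 3 mm, origin at the centre of its underside.
- ink_pink: Pink ink dropper bottle, loose, 36 mm diameter, 92 mm tall, origin at the centre of its underside. Not part of the job.
- ink_black: Black ink dropper bottle, same size. Not part of the job.
- case: Dark red spectacle case, loose, 62 x 165 x 37 mm, origin at the centre of its underside. Not part of the job.
- screw1 (a joint): Captive clamp screw 1 (robot side, +y corner of the mould), rad: 0 = red tongue points square in over the flange of the upper half (clamped); grows anticlockwise seen from above, stop at 1.62 = tongue along the edge of the mould. The flange is free above about 1.25. It turns with 0.06 N m of friction and stays where it is left.
- screw1_slot (a point): Centre of the bottom of the slot in the head of screw 1, on the screw's axis, 33 mm above the bench; x points along the slot and along the tongue, z up. The slot is 7 mm wide and 9 mm deep, open at both ends, in a steel head about 25 mm across; the tongue is in one piece with the head, just below it, and reaches 21 mm from the axis.
- blank1: Cured marbled resin pen blank 1 (may be absent: None), loose, 80 g, a bar 110 mm (x) x 24 mm (y) x 26 mm (z) with a 3 mm toe at each end of its underside; origin at its centre. In channel 1 (lower half y = -75 mm) it stands 14 mm above the ribs, centre 23 mm above the bench. The sprung balls of the channel catch over its toes: an upward pull of about 10 N (at most 15 N) frees it, after 3 mm of travel it is loose.
- screw2 (a joint): Captive clamp screw 2 (robot side, -y corner of the mould), rad: 0 = red tongue points square in over the flange of the upper half (clamped); grows anticlockwise seen from above, stop at 1.62 = tongue along the edge of the mould. The flange is free above about 1.25. It turns with 0.06 N m of friction and stays where it is left.
- screw2_slot (a point): Centre of the bottom of the slot in the head of screw 2, on the screw's axis, 33 mm above the bench; x points along the slot and along the tongue, z up. The slot is 7 mm wide and 9 mm deep, open at both ends, in a steel head about 25 mm across; the tongue is in one piece with the head, just below it, and reaches 21 mm from the axis.
- blank2: Cured marbled resin pen blank 2 (may be absent: None), loose, 80 g, a bar 110 mm (x) x 24 mm (y) x 26 mm (z) with a 3 mm toe at each end of its underside; origin at its centre. In channel 2 (lower half y = -25 mm) it stands 14 mm above the ribs, centre 23 mm above the bench. The sprung balls of the channel catch over its toes: an upward pull of about 10 N (at most 15 N) frees it, after 3 mm of travel it is loose.
- screw3 (a joint): Captive clamp screw 3 (far side, +y corner of the mould), rad: 0 = red tongue points square in over the flange of the upper half (clamped); grows anticlockwise seen from above, stop at 1.62 = tongue along the edge of the mould. The flange is free above about 1.25. It turns with 0.06 N m of friction and stays where it is left.
- screw3_slot (a point): Centre of the bottom of the slot in the head of screw 3, on the screw's axis, 33 mm above the bench; x points along the slot and along the tongue, z up. The slot is 7 mm wide and 9 mm deep, open at both ends, in a steel head about 25 mm across; the tongue is in one piece with the head, just below it, and reaches 21 mm from the axis.
- blank3: Cured marbled resin pen blank 3 (may be absent: None), loose, 80 g, a bar 110 mm (x) x 24 mm (y) x 26 mm (z) with a 3 mm toe at each end of its underside; origin at its centre. In channel 3 (lower half y = 25 mm) it stands 14 mm above the ribs, centre 23 mm above the bench. The sprung balls of the channel catch over its toes: an upward pull of about 10 N (at most 15 N) frees it, after 3 mm of travel it is loose.
- screw4 (a joint): Captive clamp screw 4 (far side, -y corner of the mould), rad: 0 = red tongue points square in over the flange of the upper half (clamped); grows anticlockwise seen from above, stop at 1.62 = tongue along the edge of the mould. The flange is free above about 1.25. It turns with 0.06 N m of friction and stays where it is left.
- screw4_slot (a point): Centre of the bottom of the slot in the head of screw 4, on the screw's axis, 33 mm above the bench; x points along the slot and along the tongue, z up. The slot is 7 mm wide and 9 mm deep, open at both ends, in a steel head about 25 mm across; the tongue is in one piece with the head, just below it, and reaches 21 mm from the axis.
- blank4: Cured marbled resin pen blank 4 (may be absent: None), loose, 80 g, a bar 110 mm (x) x 24 mm (y) x 26 mm (z) with a 3 mm toe at each end of its underside; origin at its centre. In channel 4 (lower half y = 75 mm) it stands 14 mm above the ribs, centre 23 mm above the bench. The sprung balls of the channel catch over its toes: an upward pull of about 10 N (at most 15 N) frees it, after 3 mm of travel it is loose.
Things that resemble listed ones, but are neither listed nor needed, are in the scene too. What is shaped like the holder but orange, purple or turquoise is not meant.

How it is judged (in metres and radians):
On the way, in this order (a step that is already met when the one before it is completed fails the run):
1. all four screws are turned past 1.25 rad while the upper half still sits on the mould (value of joint each of screw1, screw2, screw3, screw4 above 1.25 rad and z of lid in the frame of mould below 0.028 m and horizontal distance between lid and mould below 0.012 m), for 0.2 s.
2. the upper half lies flat in the middle of the mat (centres within 50 mm) (horizontal distance between lid and mat below 0.05 m and z of lid in the frame of mat below 0.008 m and angle between lid's own z axis and vertical below 0.06 rad and linear speed of lid below 0.03 m/s), for 0.3 s.
At the end, for the whole second after the job is handed in: All screws past 1.25 rad; upper half flat (0.06 rad) on the mat, centres within 50 mm; every blank present at rest on the tray floor, not on the rim or another blank (centre 8 to 28 mm above the tray underside); key upright in its block (origin within 15 mm of the block origin) (all of step 2 and value of joint each of screw1, screw2, screw3, screw4 above 1.25 rad and z of blank1 in the frame of tray between 0.008 and 0.028 m and x of blank1 in the frame of tray between -0.11 and 0.11 m and y of blank1 in the frame of tray between -0.07 and 0.07 m and linear speed of each of blank1, blank2, blank3, blank4, key below 0.03 m/s and z of blank2 in the frame of tray between 0.008 and 0.028 m and x of blank2 in the frame of tray between -0.11 and 0.11 m and y of blank2 in the frame of tray between -0.07 and 0.07 m and z of blank3 in the frame of tray between 0.008 and 0.028 m and x of blank3 in the frame of tray between -0.11 and 0.11 m and y of blank3 in the frame of tray between -0.07 and 0.07 m and z of blank4 in the frame of tray between 0.008 and 0.028 m and x of blank4 in the frame of tray between -0.11 and 0.11 m and y of blank4 in the frame of tray between -0.07 and 0.07 m and distance between key and holder below 0.015 m and angle between key's own z axis and vertical below 0.15 rad); the robot touches nothing.
It fails at once if the gripper or arm touches a clamp screw (over 2 N) (contact force between any of the fingers, the arm and screw1 above 2 N or contact force between any of the fingers, the arm and screw2 above 2 N or contact force between any of the fingers, the arm and screw3 above 2 N or contact force between any of the fingers, the arm and screw4 above 2 N).
It fails at once if an ink bottle or the spectacle case is moved more than 30 mm or an ink bottle is tipped (distance of any of ink_pink, ink_black, case from where it was at the start of the episode above 0.03 m or angle between any of ink_pink, ink_black's own z axis and vertical above 0.5 rad).
Of blank1, blank2, blank3, blank4 only 2 to 4 are there at a start; the rules pass over those that are not, and their reading is None.
At some moment in a run one of tray, lid may be knocked a few centimetres aside while the robot is not near it.
It also fails if it takes over 210 s, if anything falls off the work surface, if the arm or the gripper's body presses on something with over 40 N, if the wrist force passes 120 N, or if a joint passes its speed limit or range.

## Working session

There is one attempt and no reset: what is moved stays moved. The work goes in short steps, Python scripts to look and compute and a tool call to move; the robot and the scene stay as the last step left them, time stands still between calls to the robot, and variables do not carry over. Pictures are saved under pics/ and viewed, and the job is handed in when it is done.

Besides the shell and the picture viewer there is one more tool, called after "Call:" as name(argument=value, ...) on one line, values as JSON. play_rows: Moves the arm, as the interface text tells. Its arguments: {"type":"object","properties":{"steps":{"type":"string"},"claw":{"type":"number"}},"required":["steps"]}

```bash
ls; mkdir -p pics
python3 - <<'E'
from plant import r
import cv2
s=r.get_state(); print({k:s[k] for k in ['time_s','tool_pos','ee_rot','wrist_force','width']})
for n in ['side','top']:
    c=r.get_calibration(n); print(n,c)
    im=r.read_camera(n); cv2.imwrite(f'pics/{n}0.png',cv2.cvtColor(im,cv2.COLOR_RGB2BGR))
E
```

```text
pics
{'time_s': 0.0, 'tool_pos': array([215.76997554, 612.32101239, 230.13248027]), 'ee_rot': array([[-9.43171199e-01,  3.32306194e-01, -8.26247939e-04],
       [ 3.32307220e-01,  9.43168017e-01, -2.44999478e-03],
       [-3.48578119e-05, -2.58533267e-03, -9.99996657e-01]]), 'wrist_force': array([-0.06639431, -0.33460582,  0.40641096]), 'width': 85.30872887950558}
side {'fx': 463.83572183732275, 'fy': 463.83572183732275, 'cx': 261.96182026907456, 'cy': 194.36616464210834, 'position': array([ 337.19540068, -702.79595759,  710.02718146]), 'rotation': array([[ 0.94084919, -0.20670645,  0.26846832],
       [-0.33834893, -0.61518904,  0.71208317],
       [ 0.01796658, -0.76079885, -0.64873902]])}
top {'fx': 453.2966704896959, 'fy': 453.2966704896959, 'cx': 254.17561287893642, 'cy': 190.47168988348406, 'position': array([ 413.74959279,   -4.97546826, 1100.84597492]), 'rotation': array([[ 0.00350034, -0.98244831,  0.18650221],
       [-0.99994734, -0.0016396 ,  0.01013038],
       [-0.00964678, -0.18652785, -0.98240231]])}
```

View pics/top0.png

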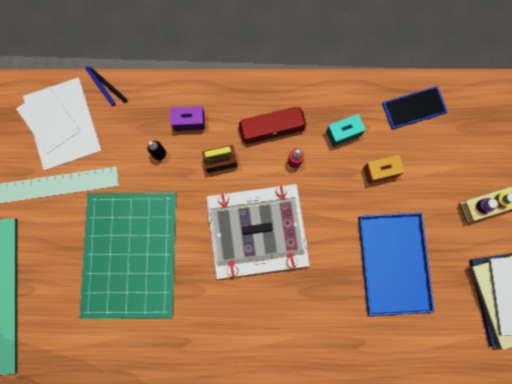

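View pics/side0.png

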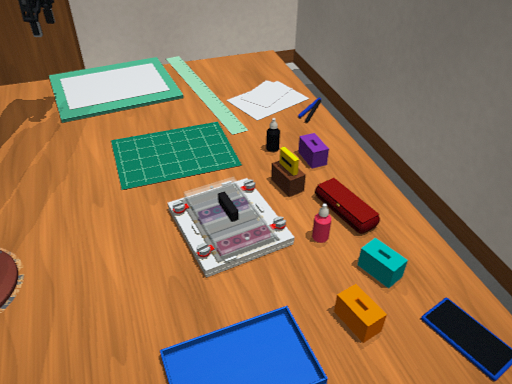

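```bash
cat > h.py <<'E'
import numpy as np, cv2
from plant import r
C={n:r.get_calibration(n) for n in ['side','top']}
def ray(n,u,v):
    c=C[n]; d=np.array([(u-c['cx'])/c['fx'],(v-c['cy'])/c['fy'],1.]); return c['position'],c['rotation']@d
def plane(n,u,v,z):
    p,d=ray(n,u,v); return p+d*(z-p[2])/d[2]
def proj(n,P):
    c=C[n]; q=c['rotation'].T@(np.asarray(P,float)-c['position']); return np.array([c['fx']*q[0]/q[2]+c['cx'],c['fy']*q[1]/q[2]+c['cy']])
def tri(a,b):
    p,d=ray('top',*a); q,e=ray('side',*b); A=np.stack([d,-e],1); s=np.linalg.lstsq(A,q-p,rcond=None)[0]
    x,y=p+s[0]*d,q+s[1]*e; return (x+y)/2,np.linalg.norm(x-y)
def shot(n): return cv2.cvtColor(r.read_camera(n),cv2.COLOR_RGB2BGR)
def crop(im,x0,y0,x1,y1,k,name): cv2.imwrite('pics/'+name,cv2.resize(im[y0:y1,x0:x1],None,fx=k,fy=k,interpolation=cv2.INTER_CUBIC))
def blobs(im,lo,hi,amin=5,box=None):
    h=cv2.cvtColor(im,cv2.COLOR_BGR2HSV); m=cv2.inRange(h,np.array(lo),np.array(hi))
    if box: 
        k=np.zeros_like(m);k[box[1]:box[3],box[0]:box[2]]=1;m=m*k
    cs,_=cv2.findContours(m,cv2.RETR_EXTERNAL,cv2.CHAIN_APPROX_NONE)
    return m,[c for c in cs if cv2.contourArea(c)>=amin]
E
python3 - <<'E'
from h import *
t=cv2.imread('pics/top0.png'); s=cv2.imread('pics/side0.png')
crop(t,195,140,315,285,4,'t1.png'); crop(s,155,140,305,280,5,'s1.png')
E
```

```text
(no output)
```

View pics/t1.png

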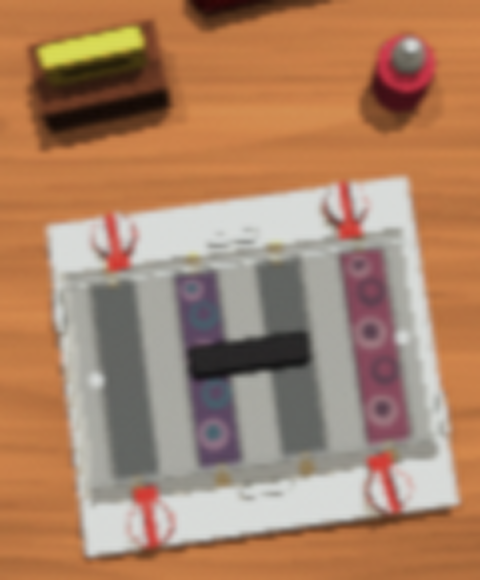

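View pics/s1.png

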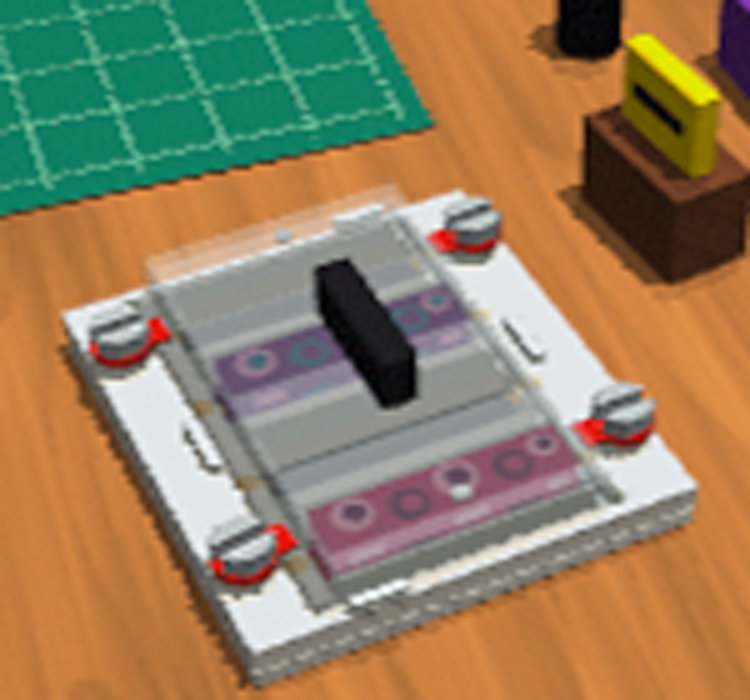

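```bash
cat > meas.py <<'E'
from h import *
import sys
def mould(n,im):
    box=dict(top=(195,170,320,290),side=(155,165,305,280))[n]
    m,cs=blobs(im,(0,0,150),(180,60,255),20,box)
    m2=cv2.morphologyEx(m,cv2.MORPH_CLOSE,np.ones((25,25)))
    return m,m2
if __name__=='__main__':
    t=cv2.imread('pics/top0.png'); s=cv2.imread('pics/side0.png')
    for n,im in (('top',t),('side',s)):
        m,m2=mould(n,im)
        cs,_=cv2.findContours(m,cv2.RETR_EXTERNAL,cv2.CHAIN_APPROX_NONE)
        pts=np.vstack(cs); rc=cv2.convexHull(pts)
        a=cv2.approxPolyDP(rc,6,True)[:,0]
        print(n,a.tolist())
        for p in a: print(p,plane(n,*p,22).round(1))
        # red
        h=cv2.cvtColor(im,cv2.COLOR_BGR2HSV); box=dict(top=(195,170,320,290),side=(155,165,305,280))[n]
        mr=(cv2.inRange(h,(0,150,120),(6,255,255))|cv2.inRange(h,(174,190,150),(180,255,255)))
        k=np.zeros_like(mr);k[box[1]:box[3],box[0]:box[2]]=1;mr=mr*k
        mr=cv2.morphologyEx(mr,cv2.MORPH_CLOSE,np.ones((3,3)))
        cs,_=cv2.findContours(mr,cv2.RETR_EXTERNAL,cv2.CHAIN_APPROX_NONE)
        for c in cs:
            if cv2.contourArea(c)>15: print('red',cv2.boundingRect(c),cv2.minEnclosingCircle(c))
        my,cs=blobs(im,(22,120,90),(35,255,255),20)
        for c in cs: print('yel',cv2.contourArea(c),cv2.minAreaRect(c))
        mb,cs=blobs(im,(0,0,0),(180,255,45),20,box)
        for c in cs: print('blk',cv2.contourArea(c),cv2.minAreaRect(c))
    crop(t,225,150,315,215,8,'t2.png'); crop(t,195,215,315,285,6,'t3.png')
E
python3 meas.py
```

```text
top [[295, 184], [309, 265], [216, 278], [207, 197]]
[295 184] [634.7 -92.9  22. ]
[309 265] [ 440.8 -123.1   22. ]
[216 278] [410.   94.7  22. ]
[207 197] [602.3 120.2  22. ]
yel 46.5 ((501.1982727050781, 197.12429809570312), (7.538462162017822, 13.923078536987305), 22.61986541748047)
yel 143.5 ((217.23875427246094, 151.6339569091797), (6.695340633392334, 26.472347259521484), 78.11134338378906)
blk 171.0 ((256.7399597167969, 228.67996215820312), (7.495331764221191, 28.42569351196289), 81.8698959350586)
side [[293, 241], [206, 274], [168, 202], [246, 178], [285, 220]]
[293 241] [ 632.4 -106.4   22. ]
[206 274] [ 442.4 -132.9   22. ]
[168 202] [414.3  94.5  22. ]
[246 178] [606.2 121.1  22. ]
[285 220] [640.1 -43.3  22. ]
red (197, 245, 17, 12) ((205.0, 250.0), 8.544103622436523)
yel 317.0 ((288.5885314941406, 160.32745361328125), (29.1623477935791, 15.89818286895752), 41.18592834472656)
blk 272.5 ((227.8845977783203, 206.07693481445312), (31.61791229248047, 10.816654205322266), 56.3099365234375)
blk 234.5 ((280.25, 179.75001525878906), (32.526912689208984, 10.60660171508789), 45.0)
```

Run:
```python
from h import *
t=cv2.imread('pics/top0.png'); s=cv2.imread('pics/side0.png')
crop(t,195,140,245,215,10,'t4.png'); crop(s,260,140,310,200,10,'s4.png')
```

```text
(no output)
```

View pics/t3.png

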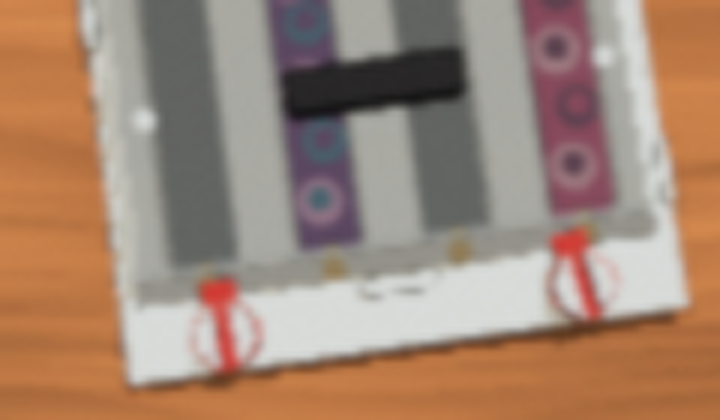

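View pics/t2.png

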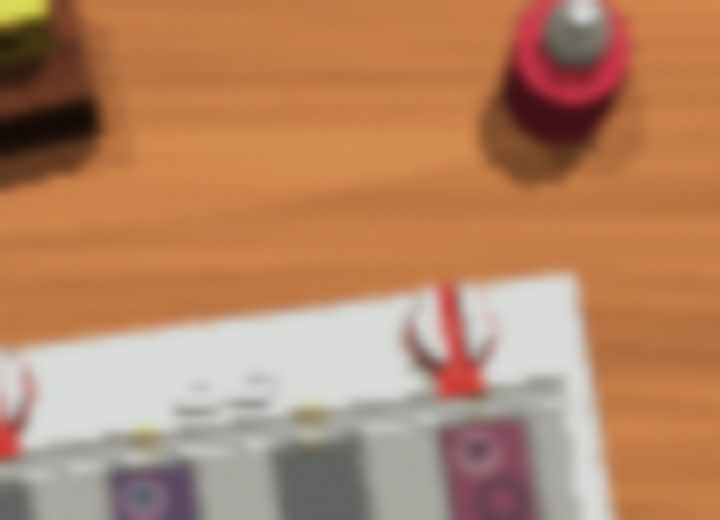

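View pics/t4.png

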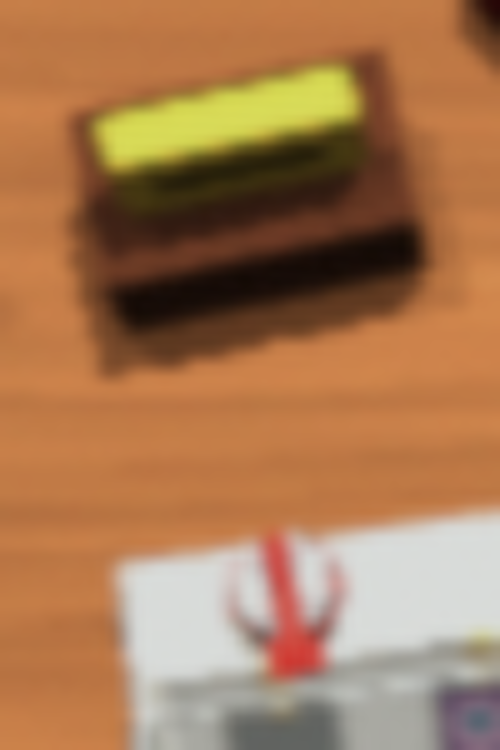

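View pics/s4.png

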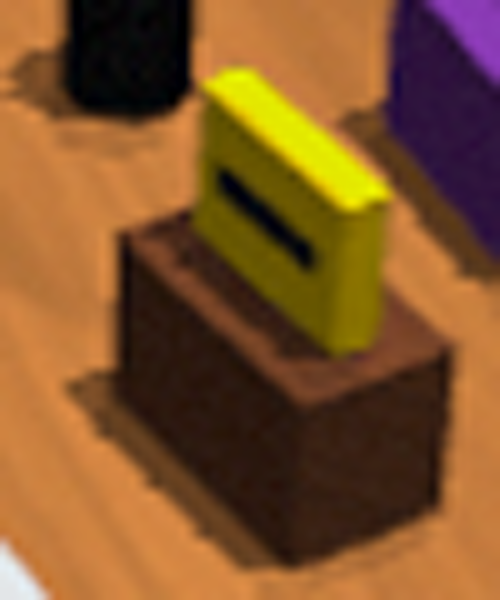

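Run:
```python
from h import *
t=cv2.imread('pics/top0.png'); s=cv2.imread('pics/side0.png')
K=8
def up(im,b): return cv2.resize(im[b[1]:b[3],b[0]:b[2]],None,fx=K,fy=K,interpolation=cv2.INTER_CUBIC)
def back(p,b): p=np.asarray(p,float).reshape(-1,2); return (p+0.5)/K-0.5+np.array(b[:2])
b=(195,170,320,290); im=up(t,b); h=cv2.cvtColor(im,cv2.COLOR_BGR2HSV)
m=cv2.inRange(h,(0,0,120),(180,75,255))
cs,_=cv2.findContours(m,cv2.RETR_EXTERNAL,cv2.CHAIN_APPROX_NONE); c=max(cs,key=cv2.contourArea)
P=back(cv2.convexHull(c),b); W=np.array([plane('top',*p,22)[:2] for p in P],np.float32)
print('mould minrect',cv2.minAreaRect(W))
# red
mr=cv2.inRange(h,(0,110,80),(8,255,255))|cv2.inRange(h,(172,150,150),(180,255,255))
g=(im[:,:,2].astype(int)-np.maximum(im[:,:,1],im[:,:,0]))
mr=((g>60)&(cv2.inRange(h,(0,120,0),(7,255,255))>0)).astype(np.uint8)*255
cs,_=cv2.findContours(mr,cv2.RETR_EXTERNAL,cv2.CHAIN_APPROX_NONE)
for c in cs:
    if cv2.contourArea(c)>300:
        q=back(c,b); w=np.array([plane('top',*p,33)[:2] for p in q]);print('red',len(c),cv2.contourArea(c)/64,q.min(0).round(1),q.max(0).round(1),cv2.minAreaRect(w.astype(np.float32)))
rings={'s1':(232.7,270.8),'s2':(292.7,262.2),'s3':(223.7,199.2),'s4':(281.4,191.5)}
for k,p in rings.items(): print(k,plane('top',*p,33).round(1))
cv2.imwrite('pics/mr.png',cv2.resize(mr,None,fx=.6,fy=.6))
for n,im0,bb in (('top',t,(205,140,230,160)),('side',s,(270,140,310,185))):
    im=up(im0,bb);h=cv2.cvtColor(im,cv2.COLOR_BGR2HSV)
    m=cv2.inRange(h,(24,120,150 if n=='top' else 210),(35,255,255))
    cs,_=cv2.findContours(m,cv2.RETR_EXTERNAL,cv2.CHAIN_APPROX_NONE); c=max(cs,key=cv2.contourArea)
    q=back(c,bb); w=np.array([plane(n,*p,95)[:2] for p in q],np.float32); print(n,'key top',cv2.minAreaRect(w),w.mean(0))
```

```text
mould minrect ((521.9329833984375, -0.625030517578125), (201.065185546875, 225.34671020507812), 8.136687278747559)
red 303 43.6328125 [227.8 261.1] [234.4 276.9] ((430.6710205078125, 58.9819221496582), (36.41349411010742, 13.755012512207031), 3.9013381004333496)
red 292 38.609375 [286.6 252.6] [294.4 267.9] ((451.6495056152344, -82.91246795654297), (35.6350212097168, 13.916763305664062), 25.620180130004883)
red 273 37.6015625 [220.7 192.9] [226.7 207.4] ((593.022216796875, 79.25871276855469), (35.16791534423828, 12.513931274414062), 6.490829944610596)
red 276 35.765625 [279.1 185.1] [284.8 199.1] ((612.2498168945312, -57.27452087402344), (34.89266586303711, 12.468134880065918), 14.268595695495605)
s1 [426.6  55.2  33. ]
s2 [446.8 -84.2  33. ]
s3 [595.1  78.8  33. ]
s4 [614.1 -59.2  33. ]
top key top ((696.2590942382812, 90.92073059082031), (14.167438507080078, 60.061336517333984), 12.47480583190918) [696.3653   90.66745]
side key top ((699.9230346679688, 89.77720642089844), (13.070143699645996, 59.97023010253906), 12.597496032714844) [699.82184  89.10698]
```

View pics/mr.png

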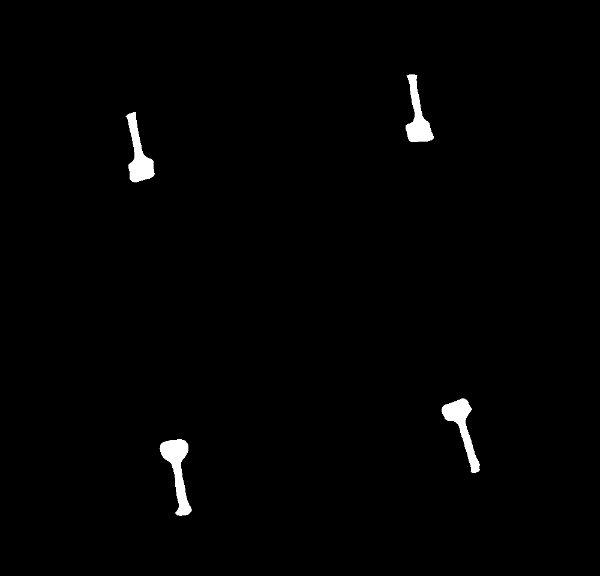

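```bash
cat > go.py <<'E'
import sys,numpy as np
from scipy.spatial.transform import Rotation as R
from plant import r
# usage: go.py x y z yaw_of_tool_y [x y z yaw...]
np.set_printoptions(suppress=True,precision=4)
s=r.get_state(); p=np.array(s['tool_pos']); M=np.array(s['ee_rot'])
print('t',round(s['time_s'],2),'pos',p.round(1),'yaw_y',round(np.degrees(np.arctan2(M[1,1],M[0,1])),2),'tilt',M[:2,2].round(4),'F',s['wrist_force'].round(1),'T',np.array(s['wrist_torque']).round(2),'w',round(s['width'],1),'q7',round(s['q'][6],1))
a=list(map(float,sys.argv[1:]))
for i in range(0,len(a),4):
    x,y,z,w=a[i:i+4]; w=np.radians(w)
    yv=np.array([np.cos(w),np.sin(w),0]); zv=np.array([0,0,-1.]); T=np.stack([np.cross(yv,zv),yv,zv],1)
    rv=R.from_matrix(M.T@T).as_rotvec(degrees=True)
    d=T.T@(np.array([x,y,z])-p)/1000
    print('turn',rv.round(2),' then shift',d.round(4))
    p=np.array([x,y,z]);M=T
E
python3 go.py 697 90 230 12.5 697 90 60 12.5
```

```text
t 0.1 pos [215.8 612.4 230.2] yaw_y 70.59 tilt [-0.0008 -0.0022] F [0.2 0.  0.4] T [ 0.02 -0.01 -0.06] w 85.3 q7 -2.3
turn [-0.12  0.07 58.09]  then shift [-0.6142  0.3567  0.0002]
turn [0. 0. 0.]  then shift [0.   0.   0.17]
```

Call:
play_rows(steps="0 0 0 0 0 8.3;0 0 0 0 0 8.3;0 0 0 0 0 8.3;0 0 0 0 0 8.3;0 0 0 0 0 8.3;0 0 0 0 0 8.3;0 0 0 0 0 8.3")

```text
time_s: 0.8
tool_pos: [214.7, 609.3, 225.2]
ee_rot: [[-0.182, 0.983, -0.005], [0.983, 0.181, -0.012], [-0.011, -0.007, -1.0]]
wrist_force: [-0.2, -1.3, -0.1]
width: 85.4
```

```bash
python3 go.py 697 90 230 12.5
```

```text
t 0.8 pos [214.7 609.3 225.2] yaw_y 10.45 tilt [-0.0053 -0.012 ] F [-0.2 -1.3 -0.1] T [ 0.02 -0.02  0.01] w 85.4 q7 -53.5
turn [-0.44  0.61 -2.04]  then shift [-0.6114  0.3584 -0.0048]
```

Call:
play_rows(steps="-0.041 0.0239 -0.001 -0.4 0.6 -2;-0.041 0.0239 -0.001 0 0 0;-0.041 0.0239 -0.001 0 0 0;-0.041 0.0239 -0.001 0 0 0;-0.041 0.0239 -0.001 0 0 0;-0.041 0.0239 -0.001 0 0 0;-0.041 0.0239 -0.001 0 0 0;-0.041 0.0239 -0.001 0 0 0;-0.041 0.0239 -0.001 0 0 0;-0.041 0.0239 -0.001 0 0 0")

```text
time_s: 1.8
tool_pos: [536.9, 258.1, 227.0]
ee_rot: [[-0.238, 0.971, -0.013], [0.971, 0.238, -0.003], [0.001, -0.013, -1.0]]
wrist_force: [0.7, 1.2, -0.0]
width: 85.6
```

```bash
python3 go.py 697 90 230 12.5
```

```text
t 1.8 pos [536.9 258.1 227. ] yaw_y 13.78 tilt [-0.0127 -0.0026] F [ 0.7  1.2 -0. ] T [ 0.03 -0.01 -0.03] w 85.6 q7 -5.1
turn [-0.74 -0.02  1.28]  then shift [-0.1988  0.1199 -0.003 ]
```

Call:
play_rows(steps="-0.04 0.024 -0.001 -0.7 0 1.2;-0.04 0.024 -0.001 0 0 0;-0.04 0.024 -0.001 0 0 0;-0.04 0.024 -0.001 0 0 0;-0.035 0.024 -0.001 0 0 0;0 0 0 0 0 0;0 0 0 0 0 0")

```text
time_s: 2.5
tool_pos: [703.9, 76.3, 226.2]
ee_rot: [[-0.205, 0.979, -0.007], [0.979, 0.205, -0.007], [-0.005, -0.008, -1.0]]
wrist_force: [-0.4, 0.9, -0.0]
width: 85.4
```

```bash
python3 go.py 697 90 160 12.5
python3 - <<'E'
from h import *
s=shot('side'); crop(s,225,40,345,200,4,'s5.png')
t=shot('top'); crop(t,150,90,290,210,5,'t5.png')
E
```

```text
t 2.5 pos [703.9  76.3 226.2] yaw_y 11.82 tilt [-0.0067 -0.0068] F [-0.4  0.9 -0. ] T [ 0.04  0.04 -0.01] w 85.4 q7 12.0
turn [-0.45  0.3  -0.68]  then shift [ 0.0149 -0.0038  0.0662]
```

View pics/s5.png

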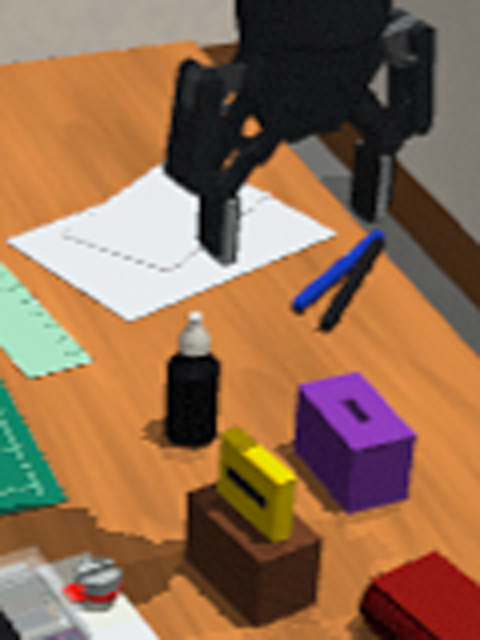

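View pics/t5.png

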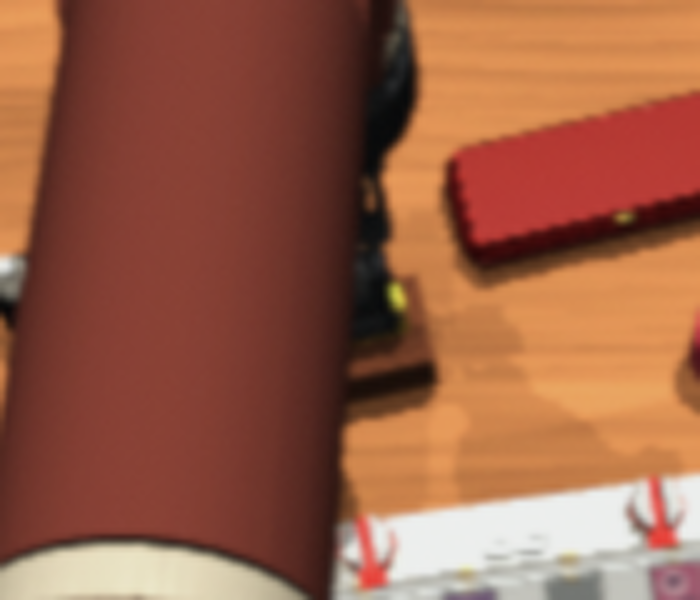

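Call:
play_rows(steps="0.0149 -0.0038 0.02 -0.4 0.3 -0.7;0 0 0.02 0 0 0;0 0 0.02 0 0 0;0 0 0 0 0 0")

```text
time_s: 3.0
tool_pos: [692.9, 99.9, 166.4]
ee_rot: [[-0.229, 0.974, -0.001], [0.974, 0.229, 0.005], [0.005, 0.0, -1.0]]
wrist_force: [0.3, 0.6, -0.6]
width: 85.2
```

```bash
python3 go.py 697 90 60 12.5
```

```text
t 3.0 pos [692.9  99.9 166.4] yaw_y 13.22 tilt [-0.001   0.0049] F [ 0.3  0.6 -0.6] T [ 0.07  0.01 -0.05] w 85.2 q7 12.5
turn [ 0.01 -0.28  0.72]  then shift [-0.0105  0.0019  0.1064]
```

Call:
play_rows(steps="-0.004 0.0007 0.02 0 -0.2 0.5;-0.002 0.0005 0.02 0 0 0;-0.001 0 0.015 0 0 0;0 0 0.005 0 0 0;0 0 0 0 0 0;0 0 0 0 0 0")

```text
time_s: 3.6
tool_pos: [696.6, 102.0, 111.2]
ee_rot: [[-0.23, 0.973, 0.008], [0.973, 0.23, 0.007], [0.005, 0.009, -1.0]]
wrist_force: [-0.2, 0.9, -0.4]
width: 85.8
```

```bash
python3 go.py 697 90 60 12.5
```

```text
t 3.6 pos [696.6 102.  111.2] yaw_y 13.29 tilt [0.0077 0.0068] F [-0.2  0.9 -0.4] T [-0.02 -0.   -0.02] w 85.8 q7 13.2
turn [ 0.52 -0.28  0.8 ]  then shift [-0.0118 -0.0022  0.0512]
```

Call:
play_rows(steps="0 0 0 0 0 0;0 0 0 0 0 0;0 0 0 0 0 0")

```text
time_s: 3.9
tool_pos: [698.1, 102.3, 114.0]
ee_rot: [[-0.23, 0.973, 0.012], [0.973, 0.23, 0.008], [0.004, 0.014, -1.0]]
wrist_force: [-0.7, -0.8, 0.5]
width: 85.2
```

Call:
play_rows(steps="-0.005 0 0 0 0 0")

```text
time_s: 4.0
tool_pos: [699.4, 98.5, 114.4]
ee_rot: [[-0.232, 0.973, 0.013], [0.973, 0.232, 0.009], [0.005, 0.015, -1.0]]
wrist_force: [0.6, 0.5, 0.3]
width: 85.6
```

Call:
play_rows(steps="0 0 0 0 0 0")

```text
time_s: 4.1
tool_pos: [699.8, 96.7, 114.7]
ee_rot: [[-0.23, 0.973, 0.014], [0.973, 0.23, 0.007], [0.004, 0.015, -1.0]]
wrist_force: [0.2, -1.0, 1.1]
width: 85.8
```

Call:
play_rows(steps="0 0 0 0 0 0")

```text
time_s: 4.2
tool_pos: [699.9, 96.6, 114.8]
ee_rot: [[-0.23, 0.973, 0.014], [0.973, 0.23, 0.007], [0.004, 0.015, -1.0]]
wrist_force: [0.1, 0.5, 0.1]
width: 85.5
```

Call:
play_rows(steps="0 0 0 0 0 0;0 0 0 0 0 0;0 0 0 0 0 0")

```text
time_s: 4.5
tool_pos: [699.8, 96.2, 114.7]
ee_rot: [[-0.229, 0.973, 0.013], [0.973, 0.229, 0.007], [0.004, 0.015, -1.0]]
wrist_force: [-0.7, 0.4, -0.1]
width: 85.3
```

```bash
python3 go.py 697 90 60 12.5
```

```text
t 4.5 pos [699.8  96.2 114.7] yaw_y 13.25 tilt [0.0135 0.0073] F [-0.7  0.4 -0.1] T [ 0.02  0.01 -0.  ] w 85.3 q7 13.6
turn [ 0.85 -0.24  0.76]  then shift [-0.0055 -0.0041  0.0547]
```

Call:
play_rows(steps="-0.005 -0.003 0 0.8 -0.2 0.7;0 0 0.015 0 0 0;0 0 0.015 0 0 0;0 0 0.01 0 0 0;0 0 0.005 0 0 0;0 0 0 0 0 0;0 0 0 0 0 0")

```text
time_s: 5.2
tool_pos: [696.4, 90.4, 63.1]
ee_rot: [[-0.217, 0.976, -0.005], [0.976, 0.217, -0.0], [0.001, -0.005, -1.0]]
wrist_force: [0.3, -0.5, 0.6]
width: 85.3
```

```bash
python3 go.py 697 90 60 12.5
```

```text
t 5.2 pos [696.4  90.4  63.1] yaw_y 12.51 tilt [-0.0048 -0.0002] F [ 0.3 -0.5  0.6] T [-0.01  0.   -0.03] w 85.3 q7 13.8
turn [-0.27 -0.05  0.01]  then shift [-0.0005  0.0005  0.0031]
```

Call:
play_rows(steps="0 0 0.001 -0.2 0 0;0 0 0 0 0 0;0 0 0 0 0 0;0 0 0 0 0 0;0 0 0 0 0 0;0 0 0 0 0 0;0 0 0 0 0 0;0 0 0 0 0 0", claw=0)

```text
time_s: 6.0
tool_pos: [697.7, 90.7, 64.1]
ee_rot: [[-0.217, 0.976, 0.003], [0.976, 0.217, 0.001], [0.001, 0.003, -1.0]]
wrist_force: [-0.2, 0.4, -0.8]
width: 13.3
```

```bash
python3 go.py 697 90 60 12.5
python3 - <<'E'
from h import *
s=shot('side'); crop(s,225,60,345,200,5,'s6.png')
E
```

```text
t 6.0 pos [697.7  90.7  64.1] yaw_y 12.52 tilt [0.0028 0.0013] F [-0.2  0.4 -0.8] T [ 0.02 -0.06  0.01] w 13.3 q7 13.9
turn [ 0.17 -0.04  0.02]  then shift [-0.0005 -0.0008  0.0041]
```

View pics/s6.png

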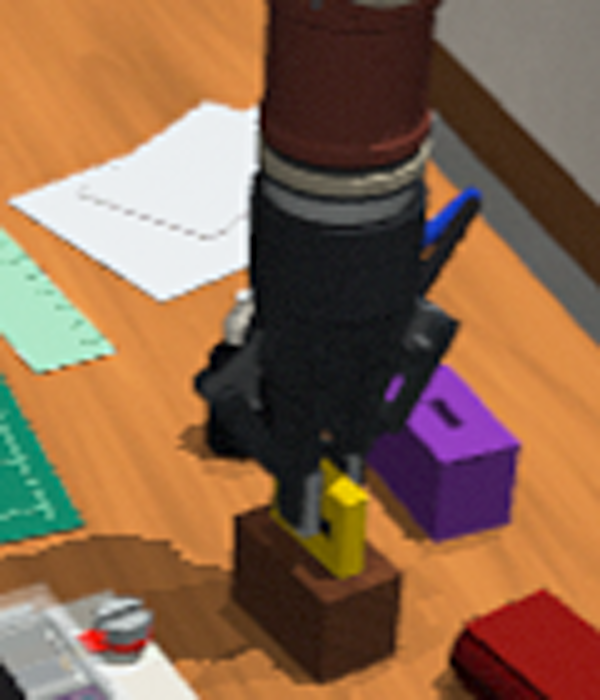

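Call:
play_rows(steps="0 0 -0.01 0 0 0;0 0 -0.02 0 0 0;0 0 -0.02 0 0 0;0 0 -0.02 0 0 0;0 0 -0.02 0 0 0;0 0 -0.01 0 0 0;0 0 0 0 0 0;0 0 0 0 0 0;0 0 0 0 0 0")

```text
time_s: 6.95
tool_pos: [697.1, 90.8, 168.9]
ee_rot: [[-0.217, 0.976, 0.003], [0.976, 0.217, 0.001], [0.001, 0.003, -1.0]]
wrist_force: [-0.6, -0.3, -1.7]
width: 13.0
```

```bash
python3 go.py 596 79 165 12.5 596 79 165 -82
python3 - <<'E'
from h import *
s=shot('side'); crop(s,225,60,345,200,5,'s7.png')
E
```

```text
t 6.95 pos [697.1  90.8 168.9] yaw_y 12.52 tilt [0.0028 0.0014] F [-0.6 -0.3 -1.7] T [-0.04 -0.    0.02] w 13.0 q7 12.5
turn [ 0.17 -0.05  0.02]  then shift [ 0.0104 -0.1013  0.0039]
turn [ 0.   0.  94.5]  then shift [0. 0. 0.]
```

View pics/s7.png

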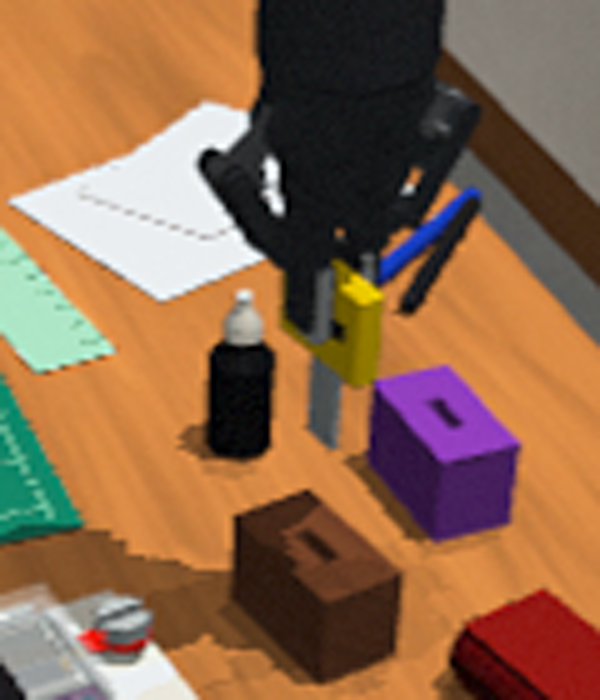

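Call:
play_rows(steps="0.002 -0.02 0.001 0 0 8.5;0 0 0 0 0 8.5;0 0 0 0 0 8.5;0 0 0 0 0 8.5;0 0 0 0 0 8.5;0 0 0 0 0 8.5;0 0 0 0 0 8.5;0 0 0 0 0 8.5;0 0 0 0 0 8.5;0 0 0 0 0 8.5")

```text
time_s: 8.0
tool_pos: [669.5, 88.8, 154.9]
ee_rot: [[0.959, 0.281, -0.02], [0.281, -0.96, 0.001], [-0.019, -0.006, -1.0]]
wrist_force: [-0.1, -0.5, -1.5]
width: 13.3
```

```bash
python3 go.py 596 79 165 -82
python3 - <<'E'
from h import *
for e in (-10,10): print((np.array(proj('side',(697.1-.217*e,90.8+.976*e,109.8)))-[225,60])*5)
E
```

```text
t 8.0 pos [669.5  88.8 154.9] yaw_y -73.66 tilt [-0.0198  0.0006] F [-0.1 -0.5 -1.5] T [-0.04 -0.02 -0.05] w 13.3 q7 -58.9
turn [-0.27  1.1   8.34]  then shift [-0.0742 -0.0005 -0.0101]
[328.35141795 448.96317073]
[303.18325359 427.27863061]
```

Call:
play_rows(steps="-0.025 0 -0.004 -0.2 0.6 5;-0.025 0 -0.004 0 0.4 3;-0.016 0 -0.002 0 0 0;-0.006 0 0 0 0 0;0 0 0 0 0 0;0 0 0 0 0 0;0 0 0 0 0 0")

```text
time_s: 8.7
tool_pos: [595.9, 75.6, 159.0]
ee_rot: [[0.99, 0.14, -0.01], [0.14, -0.99, -0.001], [-0.01, 0.0, -1.0]]
wrist_force: [-0.9, -0.4, -1.0]
width: 13.4
```

```bash
python3 go.py 596 79 115 -82
```

```text
t 8.7 pos [595.9  75.6 159. ] yaw_y -81.96 tilt [-0.01   -0.0015] F [-0.9 -0.4 -1. ] T [-0.05 -0.02 -0.01] w 13.4 q7 -62.8
turn [0.   0.58 0.04]  then shift [ 0.0006 -0.0034  0.044 ]
```

Call:
play_rows(steps="0 -0.003 0.02 0 0.5 0;0 0 0.015 0 0 0;0 0 0.006 0 0 0;0 0 0 0 0 0;0 0 0 0 0 0;0 0 0 0 0 0")

```text
time_s: 9.3
tool_pos: [600.4, 78.7, 117.4]
ee_rot: [[0.99, 0.142, 0.005], [0.142, -0.99, -0.001], [0.005, 0.002, -1.0]]
wrist_force: [0.3, 0.5, -0.2]
width: 13.1
```

```bash
python3 go.py 596 79 115 -82;  python3 - <<'E'
from h import *
s=shot('side'); cv2.imwrite('pics/s8f.png',s); crop(s,205,130,285,200,9,'s8.png')
E
```

```text
t 9.3 pos [600.4  78.7 117.4] yaw_y -81.84 tilt [ 0.005  -0.0012] F [ 0.3  0.5 -0.2] T [ 0.07 -0.03 -0.01] w 13.1 q7 -60.8
turn [ 0.11 -0.27  0.16]  then shift [-0.0043 -0.0009  0.0024]
```

View pics/s8.png

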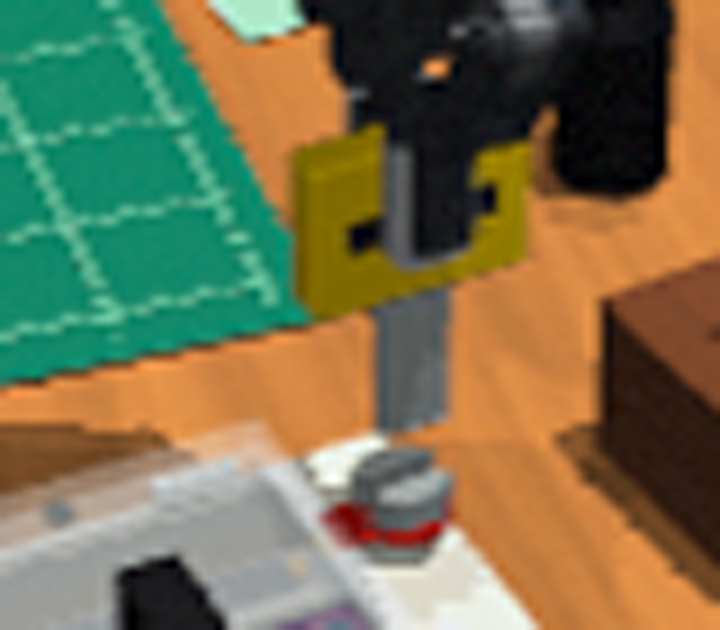

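```bash
python3 - <<'E'
from h import *
f=lambda x,y:((x+.5)/9-.5+205,(y+.5)/9-.5+130)
print('blade',[plane('side',*f(*p),58.3).round(1) for p in ((382,432),(447,417))])
print('tcp pred',[((np.array(proj('side',(600.4+e*.99,78.7+e*.142,58.3)))-[205,130]+.5)*9-.5).round(0) for e in (-10,0,10)])
print('head',plane('side',*f(402,480),42).round(1))
# predicted head top circle from top-cam measured centre
for c in ((595.1,78.8),(597,79)): print(((np.array(proj('side',(c[0],c[1],42)))-[205,130]+.5)*9-.5).round(0))
E
```

```text
blade [array([594.7,  78.4,  58.3]), array([612.1,  79. ,  58.3])]
tcp pred [array([368., 438.]), array([403., 427.]), array([439., 416.])]
head [599.7  77.8  42. ]
[383. 481.]
[390. 479.]
```

```bash
python3 - <<'E'
from h import *
s=cv2.imread('pics/s8f.png'); crop(s,236,160,264,196,20,'s9.png')
E
```

```text
(no output)
```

View pics/s9.png

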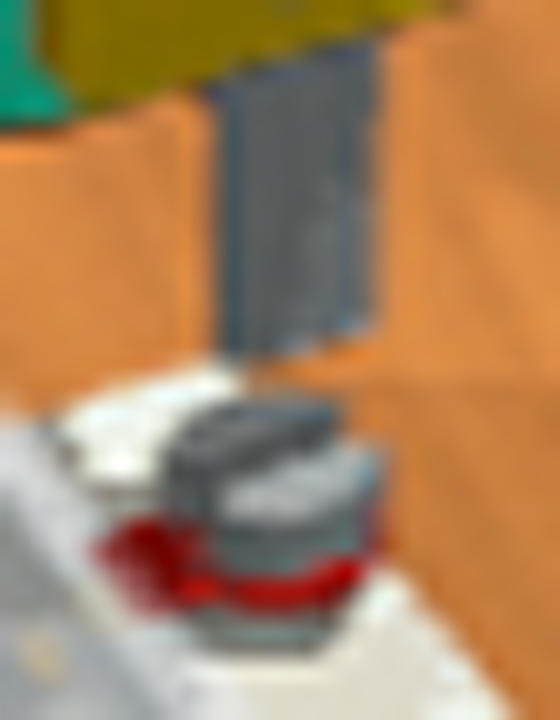

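```bash
python3 - <<'E'
from h import *
g=lambda P:((np.array(proj('side',P))-[236,160]+.5)*20-.5).round(0)
X=np.array([.99,.142,0]);Y=np.array([-.142,.99,0]);o=np.array([600.4,78.7,58.3])
for e in(-10,10):
  for f in (-2,2): print(e,f,g(o+e*X+f*Y))
for dx,dy in ((0,0),(3,0),(0,3)): print('head',g((596+dx,78+dy,42)))
for a in range(0,360,45): print(a,g((596+12.5*np.cos(np.radians(a)),78+12.5*np.sin(np.radians(a)),42)))
E
```

```text
-10 -2 [206. 384.]
-10 2 [190. 364.]
10 -2 [364. 334.]
10 2 [348. 315.]
head [242. 473.]
head [267. 467.]
head [234. 457.]
0 [346. 451.]
45 [291. 411.]
90 [208. 408.]
135 [145. 442.]
180 [138. 495.]
225 [193. 535.]
270 [277. 539.]
315 [341. 503.]
```

Call:
play_rows(steps="-0.003 0 0.006 0 -0.3 0.1;0 0 0.003 0 0 0;0 0 0 0 0 0;0 0 0 0 0 0")

```text
time_s: 9.75
tool_pos: [597.9, 78.1, 109.0]
ee_rot: [[0.99, 0.14, 0.002], [0.14, -0.99, -0.002], [0.002, 0.002, -1.0]]
wrist_force: [0.2, 0.1, -0.7]
width: 13.1
```

```bash
python3 go.py 597 78 94 -82;  python3 - <<'E'
from h import *
s=shot('side'); cv2.imwrite('pics/s10f.png',s); crop(s,231,155,267,196,18,'s10.png')
E
```

```text
t 9.75 pos [597.9  78.1 109. ] yaw_y -81.97 tilt [ 0.0019 -0.0016] F [ 0.2  0.1 -0.7] T [-0.01 -0.01  0.01] w 13.1 q7 -60.4
turn [ 0.11 -0.09  0.03]  then shift [-0.0009 -0.      0.015 ]
```

View pics/s10.png

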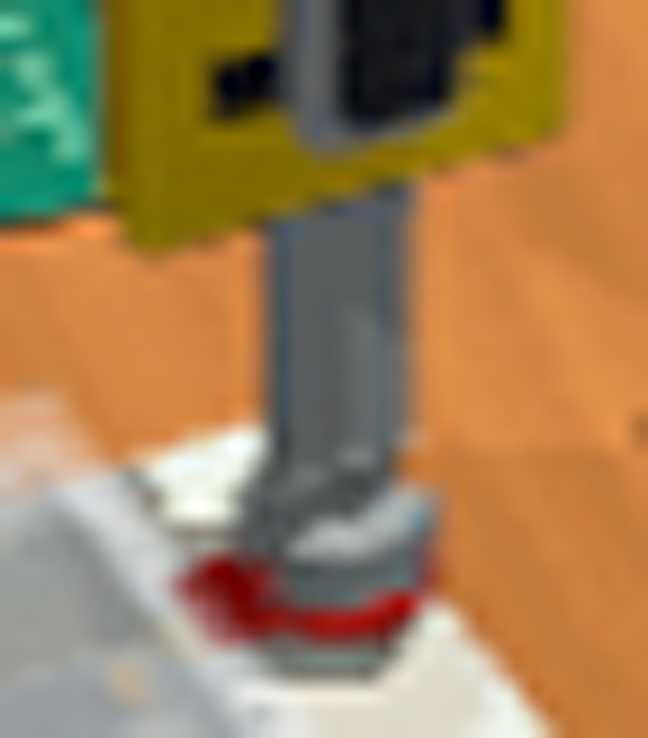

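Call:
play_rows(steps="-0.001 0 0.004 0 0 0;0 0 0.003 0 0 0;0 0 0.002 0 0 0;0 0 0 0 0 0")

```text
time_s: 10.2
tool_pos: [597.4, 77.9, 100.7]
ee_rot: [[0.99, 0.14, 0.003], [0.14, -0.99, -0.001], [0.003, 0.001, -1.0]]
wrist_force: [-0.4, 0.2, 1.3]
width: 12.9
```

```bash
python3 go.py 597 78 94 -82
```

```text
t 10.2 pos [597.4  77.9 100.7] yaw_y -81.96 tilt [ 0.0033 -0.0009] F [-0.4  0.2  1.3] T [ 0.04  0.29 -0.02] w 12.9 q7 -59.9
turn [ 0.08 -0.18  0.04]  then shift [-0.0004 -0.0002  0.0067]
```

Call:
play_rows(steps="0 0 0.002 0 0 0;0 0 0.001 0 0 0;0 0 0 0 0 0")

```text
time_s: 10.5
tool_pos: [597.5, 77.7, 100.9]
ee_rot: [[0.99, 0.14, 0.004], [0.14, -0.99, 0.001], [0.004, -0.001, -1.0]]
wrist_force: [-0.7, -0.2, -1.6]
width: 12.7
```

```bash
python3 go.py 597 78 94 -82;  python3 - <<'E'
from h import *
s=shot('side'); cv2.imwrite('pics/s11f.png',s); crop(s,231,155,267,196,18,'s11.png')
E
```

```text
t 10.5 pos [597.5  77.7 100.9] yaw_y -81.96 tilt [0.0039 0.0015] F [-0.7 -0.2 -1.6] T [-0.   -0.04 -0.04] w 12.7 q7 -59.8
turn [-0.05 -0.23  0.04]  then shift [-0.0005 -0.0003  0.0069]
```

View pics/s11.png

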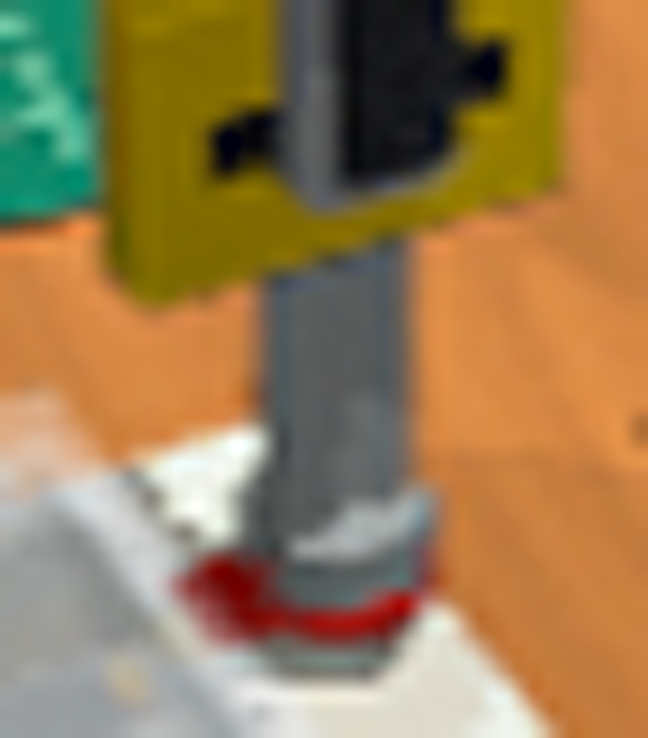

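Call:
play_rows(steps="0 0.001 0 0 0 0;0 0 0.003 0 0 0;0 0 0.003 0 0 0")

```text
time_s: 10.85
tool_pos: [598.5, 77.2, 100.0]
ee_rot: [[0.99, 0.141, 0.005], [0.141, -0.99, 0.006], [0.006, -0.005, -1.0]]
wrist_force: [-6.8, 0.6, 21.9]
width: 13.1
```

```bash
python3 go.py 597 78 94 -82
```

```text
t 10.85 pos [598.5  77.2 100. ] yaw_y -81.92 tilt [0.0053 0.0058] F [-6.8  0.6 21.9] T [ 0.33  1.98 -0.03] w 13.1 q7 -59.4
turn [-0.28 -0.35  0.08]  then shift [-0.0014 -0.0011  0.006 ]
```

Call:
play_rows(steps="0 0 -0.006 -0.2 -0.3 0;0 0 -0.004 0 0 0;0 0 0 0 0 0;0 0 0 0 0 0")

```text
time_s: 11.25
tool_pos: [599.0, 76.5, 110.1]
ee_rot: [[0.99, 0.14, 0.002], [0.14, -0.99, 0.0], [0.002, -0.0, -1.0]]
wrist_force: [0.1, -1.0, -0.3]
width: 13.1
```

```bash
python3 go.py 597 78 94 -82;python3 - <<'E'
from h import *
t=cv2.imread('pics/top0.png');K=8
b=(195,170,320,290); im=cv2.resize(t[b[1]:b[3],b[0]:b[2]],None,fx=K,fy=K,interpolation=cv2.INTER_CUBIC)
# redness-weighted centreline rows
red=np.clip(t[:,:,2].astype(float)-np.maximum(t[:,:,1],t[:,:,0]),0,None)
for n,(x0,x1,y0,y1) in {'s3':(219,228,194,200),'s4':(277,286,186,192),'s1':(229,238,270,277),'s2':(288,298,261,268)}.items():
    L=[]
    for y in range(y0,y1):
        w=red[y,x0:x1+1].copy(); w[w<w.max()*.5]=0; L.append((y,(w*np.arange(x0,x1+1)).sum()/w.sum()))
    L=np.array(L); P=np.array([plane('top',x,y,33)[:2] for y,x in L])
    d=np.polyfit(P[:,0],P[:,1],1); print(n,np.degrees(np.arctan(d[0])).round(1),P.round(1).tolist())
s=shot('side'); cv2.imwrite('pics/s12f.png',s); crop(s,231,155,267,196,18,'s12.png')
E
```

```text
t 11.25 pos [599.   76.5 110.1] yaw_y -81.94 tilt [0.0018 0.0004] F [ 0.1 -1.  -0.3] T [ 0.01 -0.04  0.04] w 13.1 q7 -60.3
turn [-0.01 -0.11  0.06]  then shift [-0.0017 -0.0017  0.0161]
s3 13.3 [[607.7, 83.1], [605.3, 82.9], [602.9, 82.7], [600.4, 81.8], [598.0, 80.8], [595.6, 80.5]]
s4 9.2 [[627.5, -56.3], [625.1, -57.1], [622.6, -57.1], [620.2, -57.2], [617.7, -58.2], [615.3, -58.4]]
s1 9.8 [[428.4, 56.9], [426.2, 56.8], [423.9, 56.6], [421.6, 56.4], [419.3, 54.7], [417.0, 54.5], [414.8, 55.4]]
s2 15.5 [[449.5, -81.5], [447.2, -82.5], [445.0, -82.7], [442.7, -83.7], [440.4, -84.6], [438.1, -85.0], [435.8, -85.1]]
```

View pics/s12.png

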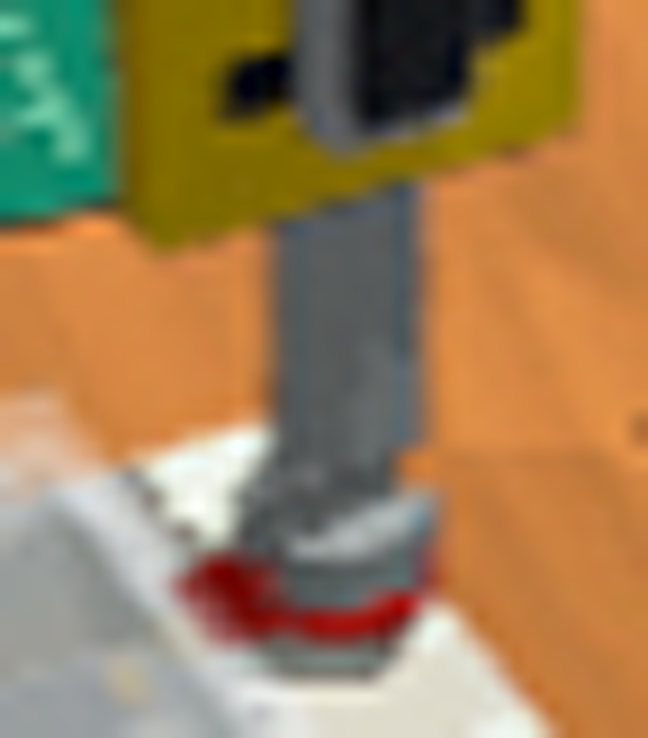

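```bash
python3 go.py 597 80 110 -77
```

```text
t 11.3 pos [598.8  76.6 110. ] yaw_y -81.94 tilt [0.0015 0.0004] F [-0.1 -0.5 -1.6] T [-0.03  0.03  0.01] w 13.4 q7 -60.3
turn [-0.01 -0.09 -4.94]  then shift [-0.001  -0.0038 -0.    ]
```

Call:
play_rows(steps="0 -0.0018 0 0 0 -4.5;-0.0005 -0.0016 0 0 0 0;0 0 0 0 0 0;0 0 0 0 0 0")

```text
time_s: 11.7
tool_pos: [596.7, 79.8, 107.9]
ee_rot: [[0.976, 0.217, -0.002], [0.217, -0.976, -0.001], [-0.002, 0.0, -1.0]]
wrist_force: [0.3, 0.3, -0.4]
width: 12.8
```

```bash
python3 go.py 597 80 101 -77;python3 - <<'E'
from h import *
s=shot('side'); cv2.imwrite('pics/s13f.png',s); crop(s,231,155,267,196,18,'s13.png')
E
```

```text
t 11.7 pos [596.7  79.8 107.9] yaw_y -77.47 tilt [-0.0016 -0.0007] F [ 0.3  0.3 -0.4] T [-0.   -0.02 -0.03] w 12.8 q7 -57.0
turn [ 0.02  0.1  -0.47]  then shift [ 0.0003 -0.0001  0.0069]
```

View pics/s13.png

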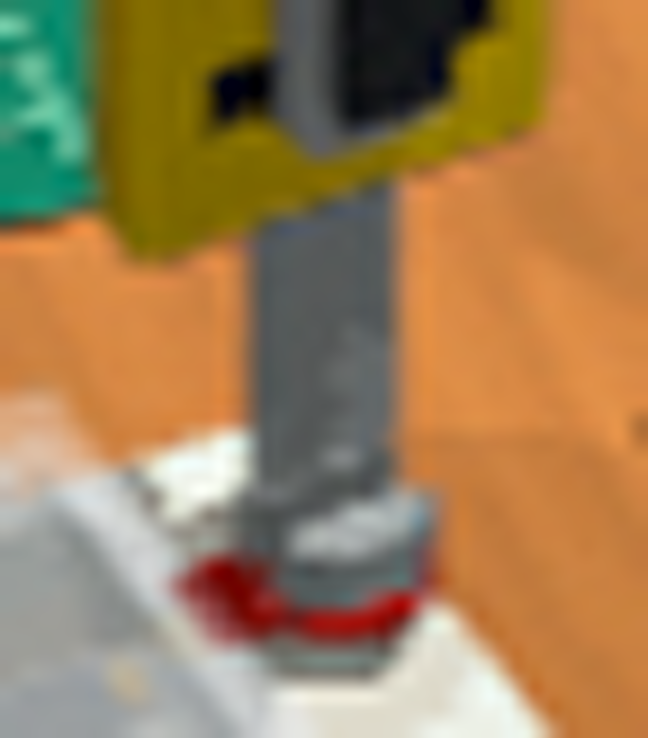

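Call:
play_rows(steps="0.002 0 0.002 0 0 0;0.0005 0 0.002 0 0 0;0 0 0.002 0 0 0;0 0 0.002 0 0 0;0 0 0.002 0 0 0")

```text
time_s: 12.25
tool_pos: [599.5, 80.3, 97.0]
ee_rot: [[0.976, 0.216, -0.001], [0.216, -0.976, -0.001], [-0.002, 0.001, -1.0]]
wrist_force: [0.4, -0.4, -1.0]
width: 12.8
```

```bash
python3 go.py 599 80 94 -77
```

```text
t 12.25 pos [599.5  80.3  97. ] yaw_y -77.53 tilt [-0.0014 -0.0011] F [ 0.4 -0.4 -1. ] T [ 0.04 -0.03  0.02] w 12.8 q7 -56.6
turn [ 0.04  0.09 -0.53]  then shift [-0.0006  0.0001  0.003 ]
```

Call:
play_rows(steps="0 0 0.002 0 0 0;0 0 0.0015 0 0 0;0 0 0 0 0 0")

```text
time_s: 12.55
tool_pos: [599.2, 80.2, 92.7]
ee_rot: [[0.976, 0.216, -0.002], [0.216, -0.976, -0.001], [-0.002, 0.001, -1.0]]
wrist_force: [-0.6, 0.1, -0.7]
width: 13.2
```

```bash
python3 go.py 599 80 93 -77;python3 - <<'E'
from h import *
s=shot('side'); cv2.imwrite('pics/s14f.png',s); crop(s,231,155,267,196,18,'s14.png')
E
```

```text
t 12.55 pos [599.2  80.2  92.7] yaw_y -77.54 tilt [-0.0023 -0.0012] F [-0.6  0.1 -0.7] T [ 0.   -0.01 -0.03] w 13.2 q7 -56.4
turn [ 0.04  0.14 -0.54]  then shift [-0.0003  0.0002 -0.0003]
```

View pics/s14.png

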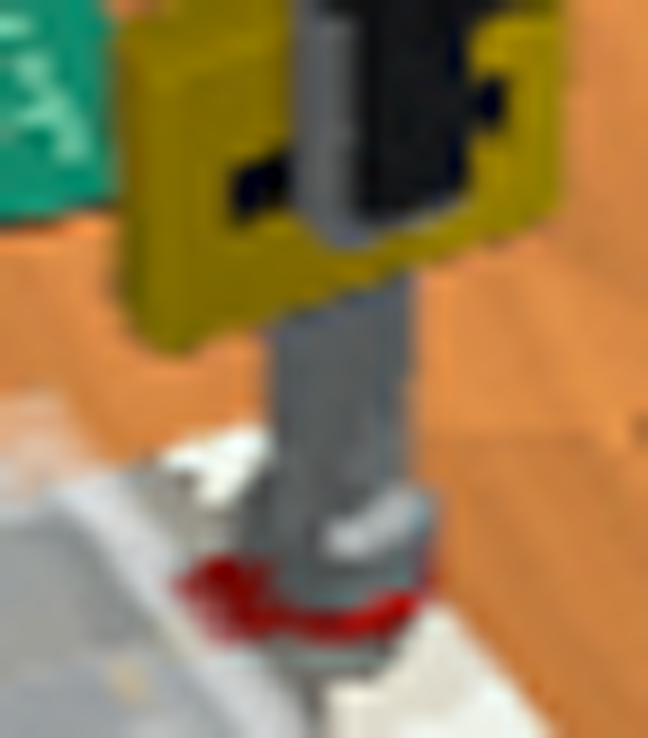

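Call:
play_rows(steps="0 0 -0.001 0 0 -5;0 0 -0.0005 0 0 -6;0 0 -0.0005 0 0 -6;0 0 -0.0005 0 0 -6;0 0 0 0 0 0")

```text
time_s: 13.1
tool_pos: [598.9, 80.9, 93.9]
ee_rot: [[0.806, 0.591, -0.003], [0.591, -0.806, -0.001], [-0.003, -0.001, -1.0]]
wrist_force: [-0.1, -0.3, -1.0]
width: 13.0
```

```bash
python3 go.py 598.7 80 94 -50
```

```text
t 13.1 pos [598.9  80.9  93.9] yaw_y -53.74 tilt [-0.0027 -0.0013] F [-0.1 -0.3 -1. ] T [ 0.02 -0.06 -0.04] w 13.0 q7 -38.0
turn [-0.04  0.17 -3.74]  then shift [-0.0007  0.0005 -0.0001]
```

Smooth. Continue, keeping the centre.

Call:
play_rows(steps="-0.0007 0.0005 -0.0003 0 0 -6;0 0 -0.0005 0 0 -6;0 0 -0.0005 0 0 -6;0 0 -0.0005 0 0 -6;0 0 0 0 0 0")

```text
time_s: 13.6
tool_pos: [598.9, 80.9, 94.1]
ee_rot: [[0.494, 0.869, -0.002], [0.869, -0.494, -0.001], [-0.002, -0.002, -1.0]]
wrist_force: [-0.5, 0.4, -1.1]
width: 13.1
```

```bash
python3 go.py 598.7 80 94 -20;python3 - <<'E'
from h import *
s=shot('side'); cv2.imwrite('pics/s15f.png',s); crop(s,221,145,271,200,12,'s15.png')
E
```

```text
t 13.6 pos [598.9  80.9  94.1] yaw_y -29.6 tilt [-0.0024 -0.001 ] F [-0.5  0.4 -1.1] T [ 0.12 -0.07 -0.03] w 13.1 q7 -19.4
turn [-0.1   0.11 -9.6 ]  then shift [-0.0009  0.0001  0.0001]
```

View pics/s15.png

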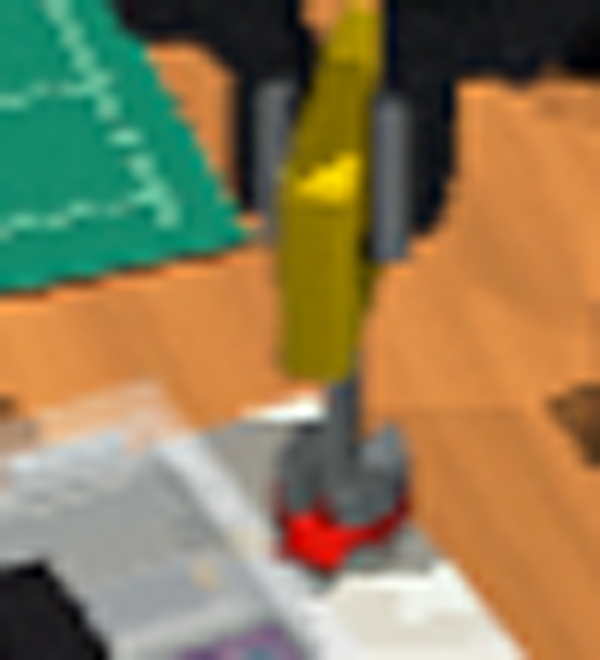

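Call:
play_rows(steps="-0.0004 0 -0.0003 0 0 -6;0 0 -0.0005 0 0 -6;0 0 -0.0005 0 0 -6;0 0 -0.0005 0 0 -6;0 0 -0.0005 0 0 -6;0 0 -0.0005 0 0 -5;0 0 0 0 0 -3;0 0 0 0 0 0")

```text
time_s: 14.45
tool_pos: [598.8, 80.9, 94.1]
ee_rot: [[-0.141, 0.99, -0.003], [0.99, 0.141, -0.003], [-0.003, -0.003, -1.0]]
wrist_force: [-0.5, 0.2, -1.3]
width: 13.1
```

```bash
python3 go.py 598.7 80 94 14;python3 - <<'E'
from h import *
s=shot('side'); cv2.imwrite('pics/s16f.png',s); crop(s,221,145,271,200,12,'s16.png')
E
```

```text
t 14.45 pos [598.8  80.9  94.1] yaw_y 8.13 tilt [-0.0029 -0.0034] F [-0.5  0.2 -1.3] T [ 0.2  -0.08 -0.  ] w 13.1 q7 9.0
turn [-0.2   0.16 -5.87]  then shift [-0.0009 -0.0003  0.0001]
```

View pics/s16.png

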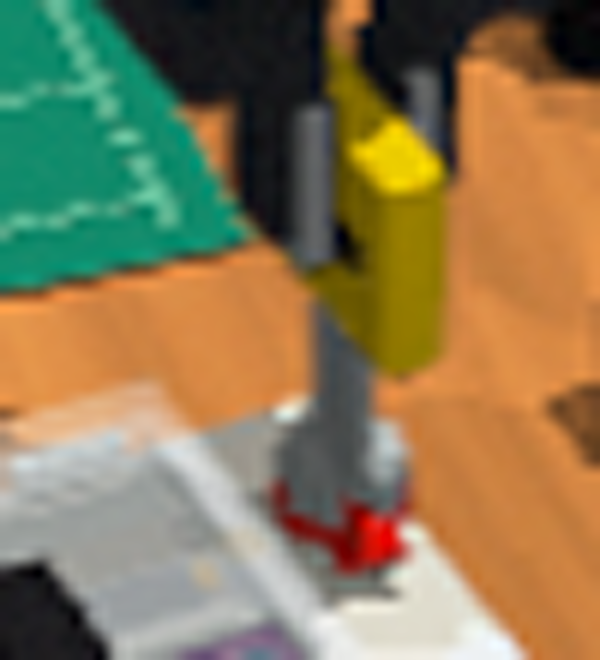

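Call:
play_rows(steps="0 0 -0.0003 0 0 -5;0 0 -0.0003 0 0 -4;0 0 0 0 0 -3")

```text
time_s: 14.8
tool_pos: [598.8, 81.0, 94.1]
ee_rot: [[-0.342, 0.94, -0.003], [0.94, 0.342, -0.005], [-0.004, -0.004, -1.0]]
wrist_force: [0.4, -0.2, -1.3]
width: 12.9
```

```bash
python3 go.py 598.7 80 94 14
```

```text
t 14.8 pos [598.8  81.   94.1] yaw_y 20.01 tilt [-0.003  -0.0049] F [ 0.4 -0.2 -1.3] T [ 0.11 -0.1  -0.02] w 12.9 q7 17.9
turn [-0.25  0.22  6.01]  then shift [-0.001  -0.0003  0.0001]
```

Call:
play_rows(steps="0 0 -0.0003 0 0 -4;0 0 0 0 0 -3")

```text
time_s: 15.0
tool_pos: [598.8, 81.0, 94.1]
ee_rot: [[-0.451, 0.893, -0.003], [0.893, 0.451, -0.005], [-0.003, -0.005, -1.0]]
wrist_force: [-0.6, 0.4, -1.7]
width: 13.2
```

```bash
python3 go.py 598.7 80 94 14;python3 - <<'E'
from h import *
s=shot('side'); cv2.imwrite('pics/s17f.png',s); crop(s,221,145,271,200,12,'s17.png')
E
```

```text
t 15.0 pos [598.8  81.   94.1] yaw_y 26.81 tilt [-0.003  -0.0051] F [-0.6  0.4 -1.7] T [ 0.17 -0.12 -0.52] w 13.2 q7 23.0
turn [-0.26  0.21 12.81]  then shift [-0.0009 -0.0004  0.0001]
```

View pics/s17.png

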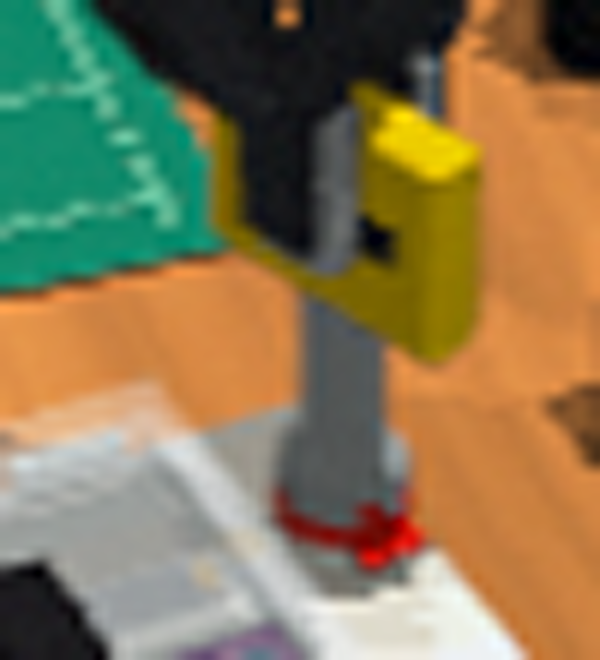

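Call:
play_rows(steps="0 0 0 0 0 6;0 0 0 0 0 5;0 0 -0.006 0 0 0;0 0 -0.008 0 0 0;0 0 -0.008 0 0 0;0 0 -0.004 0 0 0;0 0 0 0 0 0;0 0 0 0 0 0")

```text
time_s: 15.85
tool_pos: [599.6, 79.7, 124.5]
ee_rot: [[-0.26, 0.966, -0.001], [0.966, 0.26, -0.007], [-0.007, -0.003, -1.0]]
wrist_force: [-0.6, 0.9, -0.7]
width: 12.9
```

```bash
python3 go.py 618.2 -57.6 122 -80.5
```

```text
t 15.85 pos [599.6  79.7 124.5] yaw_y 15.07 tilt [-0.0007 -0.0071] F [-0.6  0.9 -0.7] T [-0.02  0.02  0.03] w 12.9 q7 13.7
turn [ 0.21  0.41 95.57]  then shift [-0.0043  0.1385  0.0025]
```

Call:
play_rows(steps="0 0 -0.0005 0.2 0.4 8.5;0 0 -0.0005 0 0 8.5;0 0 -0.0005 0 0 8.5;0 0 -0.0005 0 0 8.5;0 0 -0.0005 0 0 8.5;0 0 -0.0005 0 0 8.5;0 0 -0.0005 0 0 8.5;0 0 -0.0005 0 0 8.5;0 0 -0.0005 0 0 8.5;0 0 -0.0005 0 0 8.5")

```text
time_s: 16.85
tool_pos: [597.1, 80.0, 127.0]
ee_rot: [[0.946, 0.324, -0.012], [0.324, -0.946, 0.002], [-0.011, -0.006, -1.0]]
wrist_force: [0.2, -0.4, -1.2]
width: 13.0
```

```bash
python3 go.py 618.2 -57.6 122 -80.5
```

```text
t 16.85 pos [597.1  80.  127. ] yaw_y -71.12 tilt [-0.0122  0.0017] F [ 0.2 -0.4 -1.2] T [ 0.01 -0.01 -0.01] w 13.0 q7 -53.5
turn [-0.26  0.66  9.38]  then shift [-0.0019  0.1392  0.005 ]
```

Call:
play_rows(steps="0 0.02 0 -0.2 0.6 5;0 0.035 0 0 0 4;0 0.035 0.001 0 0 0;0 0.025 0.001 0 0 0;0 0.012 0.001 0 0 0;0 0.005 0 0 0 0;0 0 0 0 0 0;0 0 0 0 0 0")

```text
time_s: 17.65
tool_pos: [624.3, -45.1, 119.2]
ee_rot: [[0.985, 0.173, -0.008], [0.174, -0.985, 0.007], [-0.007, -0.008, -1.0]]
wrist_force: [-0.2, -0.4, -1.3]
width: 13.1
```

```bash
python3 go.py 618.2 -57.6 108 -80.5
```

```text
t 17.65 pos [624.3 -45.1 119.2] yaw_y -80.01 tilt [-0.0081  0.0071] F [-0.2 -0.4 -1.3] T [ 0.01 -0.    0.01] w 13.1 q7 -49.9
turn [-0.48  0.39  0.49]  then shift [-0.0081  0.0113  0.0112]
```

Call:
play_rows(steps="-0.005 0.006 0.002 -0.4 0.4 0.4;-0.002 0.004 0.003 0 0 0;0 0.001 0.002 0 0 0;0 0 0.001 0 0 0;0 0 0 0 0 0;0 0 0 0 0 0")

```text
time_s: 18.25
tool_pos: [618.6, -52.5, 110.1]
ee_rot: [[0.985, 0.173, -0.001], [0.173, -0.985, 0.004], [0.0, -0.004, -1.0]]
wrist_force: [-0.0, -0.3, -1.0]
width: 13.1
```

```bash
python3 go.py 618.2 -57.6 108 -80.5;python3 - <<'E'
from h import *
s=shot('side'); cv2.imwrite('pics/s18f.png',s); crop(s,255,185,305,240,12,'s18.png')
E
```

```text
t 18.25 pos [618.6 -52.5 110.1] yaw_y -80.05 tilt [-0.0006  0.0044] F [-0.  -0.3 -1. ] T [-0.04 -0.02  0.02] w 13.1 q7 -48.5
turn [-0.25 -0.01  0.45]  then shift [-0.0012  0.005   0.0021]
```

View pics/s18.png

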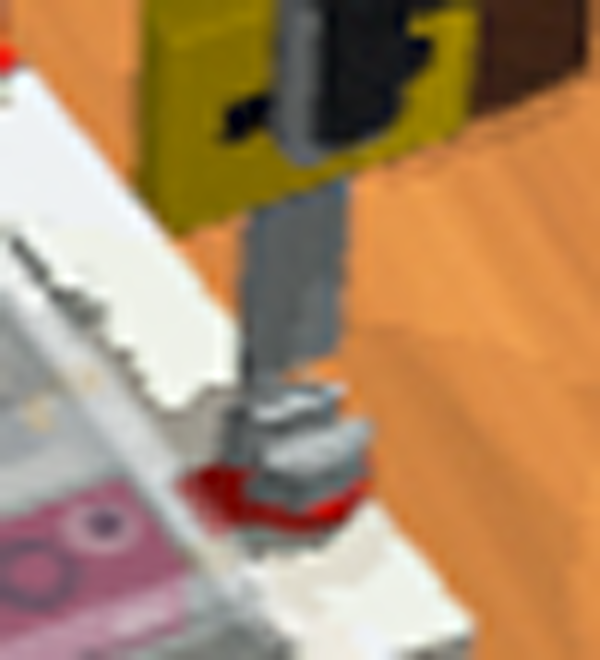

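Call:
play_rows(steps="-0.0005 0.0035 0 -0.2 0 0.3;0 0.001 0 0 0 0;0 0 0 0 0 0;0 0 0 0 0 0")

```text
time_s: 18.7
tool_pos: [619.2, -57.5, 110.3]
ee_rot: [[0.986, 0.167, 0.001], [0.167, -0.986, 0.0], [0.001, -0.0, -1.0]]
wrist_force: [0.4, 1.1, -0.5]
width: 13.0
```

```bash
python3 go.py 618.2 -57.6 101 -80.5;python3 - <<'E'
from h import *
s=shot('side'); cv2.imwrite('pics/s19f.png',s); crop(s,255,185,305,240,12,'s19.png')
E
```

```text
t 18.7 pos [619.2 -57.5 110.3] yaw_y -80.37 tilt [0.0008 0.0004] F [ 0.4  1.1 -0.5] T [-0.   -0.02  0.01] w 13.0 q7 -48.5
turn [-0.02 -0.05  0.13]  then shift [-0.001  -0.0001  0.0093]
```

View pics/s19.png

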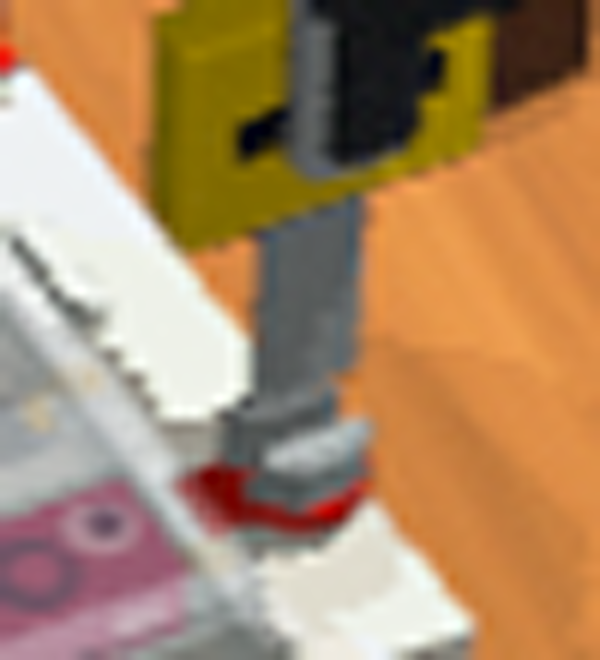

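Call:
play_rows(steps="-0.0006 0 0.003 0 0 0;0 0 0.003 0 0 0;0 0 0.002 0 0 0;0 0 0.002 0 0 0;0 0 0.002 0 0 0;0 0 0 0 0 0")

```text
time_s: 19.35
tool_pos: [618.4, -57.3, 96.9]
ee_rot: [[0.986, 0.168, 0.0], [0.168, -0.986, 0.001], [0.0, -0.001, -1.0]]
wrist_force: [-0.2, -0.2, -0.7]
width: 13.2
```

```bash
python3 go.py 618.2 -57.6 93.5 -80.5
```

```text
t 19.35 pos [618.4 -57.3  96.9] yaw_y -80.35 tilt [0.0001 0.0008] F [-0.2 -0.2 -0.7] T [-0.02  0.04  0.02] w 13.2 q7 -47.9
turn [-0.05 -0.01  0.15]  then shift [-0.0003  0.0003  0.0034]
```

In the slot. Down 3 mm, then turn.

Call:
play_rows(steps="0 0 0.002 0 0 0;0 0 0.0015 0 0 0;0 0 0 0 0 -5;0 0 -0.0005 0 0 -6;0 0 -0.0005 0 0 -6;0 0 -0.0005 0 0 -6;0 0 -0.0005 0 0 -6;0 0 0 0 0 0")

```text
time_s: 20.15
tool_pos: [618.6, -57.7, 93.1]
ee_rot: [[0.77, 0.638, 0.0], [0.638, -0.77, -0.001], [-0.0, 0.001, -1.0]]
wrist_force: [-0.7, 1.2, -0.5]
width: 13.1
```

```bash
python3 go.py 618.2 -57.6 94 -40
```

```text
t 20.15 pos [618.6 -57.7  93.1] yaw_y -50.34 tilt [ 0.0004 -0.001 ] F [-0.7  1.2 -0.5] T [ 0.07 -0.03 -0.02] w 13.1 q7 -24.2
turn [  0.06   0.02 -10.34]  then shift [-0.0002 -0.0004 -0.0009]
```

Call:
play_rows(steps="0 0 -0.001 0 0 -6;0 0 -0.0005 0 0 -6;0 0 -0.0005 0 0 -6;0 0 -0.0005 0 0 -6;0 0 -0.0005 0 0 -6;0 0 -0.0005 0 0 -6;0 0 -0.0005 0 0 -6;0 0 -0.0005 0 0 -6;0 0 -0.0005 0 0 -6;0 0 0 0 0 0")

```text
time_s: 21.15
tool_pos: [618.4, -57.6, 93.4]
ee_rot: [[-0.073, 0.997, -0.001], [0.997, 0.073, -0.002], [-0.002, -0.001, -1.0]]
wrist_force: [0.9, 0.1, 0.1]
width: 13.2
```

```bash
python3 go.py 618.2 -57.6 94 15
```

```text
t 21.15 pos [618.4 -57.6  93.4] yaw_y 4.18 tilt [-0.0013 -0.0022] F [0.9 0.1 0.1] T [ 0.17 -0.04 -0.05] w 13.2 q7 17.5
turn [ -0.09   0.11 -10.82]  then shift [ 0.0001 -0.0002 -0.0006]
```

Call:
play_rows(steps="0 0 -0.0005 0 0 -6;0 0 -0.0005 0 0 -5;0 0 -0.0003 0 0 -4;0 0 -0.0003 0 0 -4")

```text
time_s: 21.55
tool_pos: [618.4, -57.6, 93.5]
ee_rot: [[-0.389, 0.921, -0.002], [0.921, 0.389, -0.003], [-0.002, -0.003, -1.0]]
wrist_force: [-0.2, 1.2, -3.5]
width: 13.1
```

```bash
python3 go.py 618.2 -57.6 94 15
```

```text
t 21.55 pos [618.4 -57.6  93.5] yaw_y 22.86 tilt [-0.002  -0.0029] F [-0.2  1.2 -3.5] T [ 0.17 -0.18 -0.11] w 13.1 q7 31.7
turn [-0.16  0.12  7.86]  then shift [ 0.     -0.0002 -0.0005]
```

Call:
play_rows(steps="0 0 0 0 0 -4;0 0 0 0 0 -2")

```text
time_s: 21.75
tool_pos: [618.5, -57.7, 93.4]
ee_rot: [[-0.476, 0.88, -0.002], [0.88, 0.476, -0.002], [-0.001, -0.003, -1.0]]
wrist_force: [-0.5, 0.2, -0.5]
width: 13.3
```

```bash
python3 go.py 618.2 -57.6 94 15
```

```text
t 21.75 pos [618.5 -57.7  93.4] yaw_y 28.4 tilt [-0.002 -0.002] F [-0.5  0.2 -0.5] T [ 0.26 -0.05 -0.63] w 13.3 q7 36.0
turn [-0.15  0.07 13.4 ]  then shift [ 0.0002 -0.0002 -0.0006]
```

Call:
play_rows(steps="0 0 0 0 0 7;0 0 0 0 0 5;0 0 -0.006 0 0 0;0 0 -0.012 0 0 0;0 0 -0.012 0 0 0;0 0 -0.01 0 0 0;0 0 -0.004 0 0 5;0 0 0 0 0 8;0 0 0 0 0 8;0 0 0 0 0 8")

```text
time_s: 22.75
tool_pos: [620.0, -59.6, 147.6]
ee_rot: [[0.247, 0.969, 0.005], [0.969, -0.247, -0.003], [-0.002, 0.005, -1.0]]
wrist_force: [0.5, 0.3, -0.4]
width: 13.0
```

```bash
python3 go.py 450.1 -82 140 -75;python3 - <<'E'
from h import *
s=shot('side'); crop(s,155,165,305,280,5,'s20.png')
E
```

```text
t 22.75 pos [620.  -59.6 147.6] yaw_y -14.27 tilt [ 0.0048 -0.0031] F [ 0.5  0.3 -0.4] T [-0.    0.04  0.  ] w 13.0 q7 2.0
turn [ 0.33 -0.07 60.73]  then shift [-0.1699 -0.0224  0.0076]
```

View pics/s20.png

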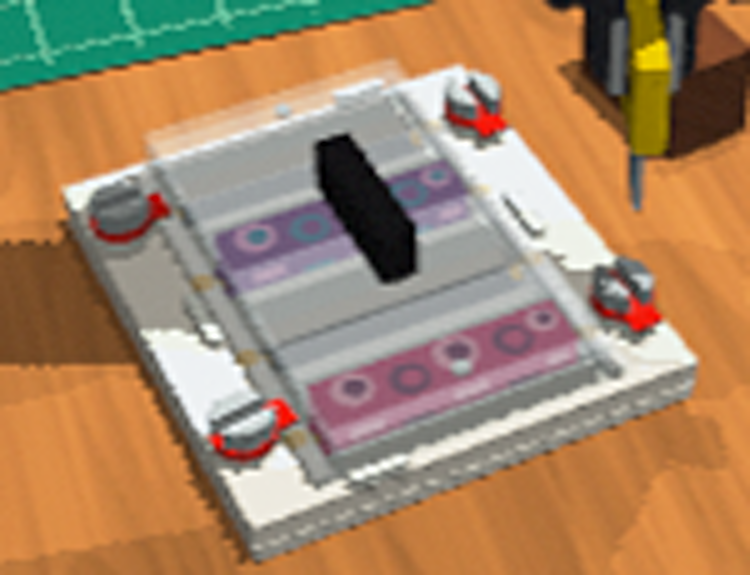

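Call:
play_rows(steps="0 0 -0.0005 0.3 0 8.5;0 0 -0.0005 0 0 8.5;0 0 -0.0005 0 0 8.5;0 0 -0.0005 0 0 8.5;0 0 -0.0005 0 0 8.5;0 0 -0.0005 0 0 8.5;0 0 0 0 0 6;0 0 0 0 0 0")

```text
time_s: 23.6
tool_pos: [621.2, -58.0, 157.7]
ee_rot: [[0.949, 0.316, 0.005], [0.316, -0.949, 0.002], [0.006, -0.001, -1.0]]
wrist_force: [-0.6, -0.2, -1.5]
width: 13.3
```

```bash
python3 go.py 450.1 -82 140 -75
```

```text
t 23.6 pos [621.2 -58.  157.7] yaw_y -71.59 tilt [0.0055 0.0024] F [-0.6 -0.2 -1.5] T [0.03 0.02 0.01] w 13.3 q7 -44.3
turn [-0.04 -0.34  3.41]  then shift [-0.1715 -0.0211  0.0177]
```

Call:
play_rows(steps="-0.03 -0.004 0.001 0 -0.3 2;-0.04 -0.005 0.001 0 0 1;-0.04 -0.005 0.001 0 0 0;-0.03 -0.003 0.001 0 0 0;-0.012 -0.002 0.001 0 0 0;-0.004 0 0 0 0 0;0 0 0 0 0 0;0 0 0 0 0 0")

```text
time_s: 24.4
tool_pos: [464.1, -84.4, 155.2]
ee_rot: [[0.954, 0.298, 0.009], [0.298, -0.954, 0.004], [0.01, -0.001, -1.0]]
wrist_force: [0.3, 0.7, -0.5]
width: 13.4
```

```bash
python3 go.py 450.1 -82 115 -75
```

```text
t 24.4 pos [464.1 -84.4 155.2] yaw_y -72.64 tilt [0.0092 0.004 ] F [ 0.3  0.7 -0.5] T [ 0.01  0.01 -0.02] w 13.4 q7 -37.2
turn [-0.07 -0.57  2.36]  then shift [-0.0129 -0.006   0.0402]
```

Call:
play_rows(steps="-0.008 -0.004 0.005 0 -0.5 2;-0.004 -0.0015 0.012 0 0 0;0 0 0.012 0 0 0;0 0 0.006 0 0 0;0 0 0.002 0 0 0;0 0 0 0 0 0;0 0 0 0 0 0")

```text
time_s: 25.1
tool_pos: [454.2, -81.3, 115.9]
ee_rot: [[0.964, 0.266, 0.002], [0.266, -0.964, -0.001], [0.002, 0.001, -1.0]]
wrist_force: [-0.1, 0.5, -1.3]
width: 13.1
```

```bash
python3 go.py 450.1 -82 110 -75;python3 - <<'E'
from h import *
s=shot('side'); cv2.imwrite('pics/s21f.png',s); crop(s,180,205,230,260,12,'s21.png')
E
```

```text
t 25.1 pos [454.2 -81.3 115.9] yaw_y -74.57 tilt [ 0.002  -0.0007] F [-0.1  0.5 -1.3] T [ 0.04  0.06 -0.05] w 13.1 q7 -35.7
turn [ 0.07 -0.1   0.43]  then shift [-0.0041 -0.0004  0.0059]
```

View pics/s21.png

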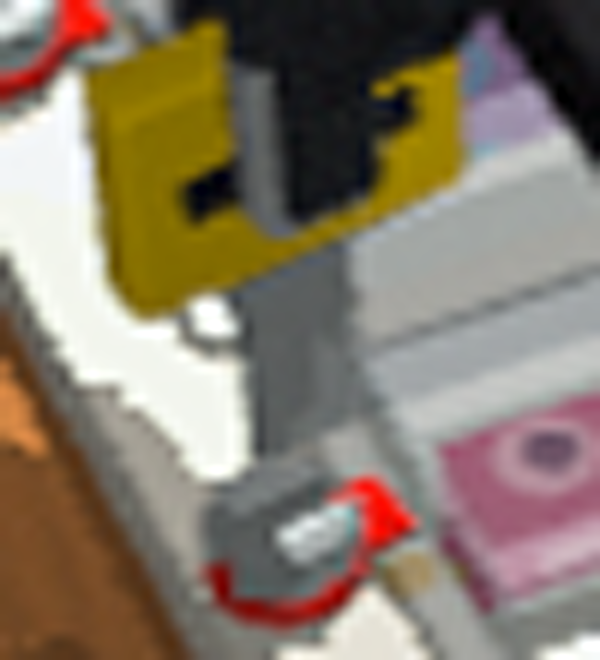

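Call:
play_rows(steps="-0.003 -0.0003 0.003 0 0 0.3;-0.001 0 0.003 0 0 0;0 0 0 0 0 0;0 0 0 0 0 0")

```text
time_s: 25.55
tool_pos: [450.5, -82.3, 110.3]
ee_rot: [[0.966, 0.26, 0.004], [0.26, -0.966, -0.001], [0.004, 0.002, -1.0]]
wrist_force: [0.4, 0.0, -0.1]
width: 12.9
```

```bash
python3 go.py 450.1 -82 101 -75;python3 - <<'E'
from h import *
s=shot('side'); cv2.imwrite('pics/s22f.png',s); crop(s,180,205,230,260,12,'s22.png')
E
```

```text
t 25.55 pos [450.5 -82.3 110.3] yaw_y -74.91 tilt [ 0.0041 -0.0008] F [ 0.4  0.  -0.1] T [-0.03 -0.02  0.03] w 12.9 q7 -35.1
turn [ 0.11 -0.21  0.09]  then shift [-0.0003 -0.0004  0.0093]
```

View pics/s22.png

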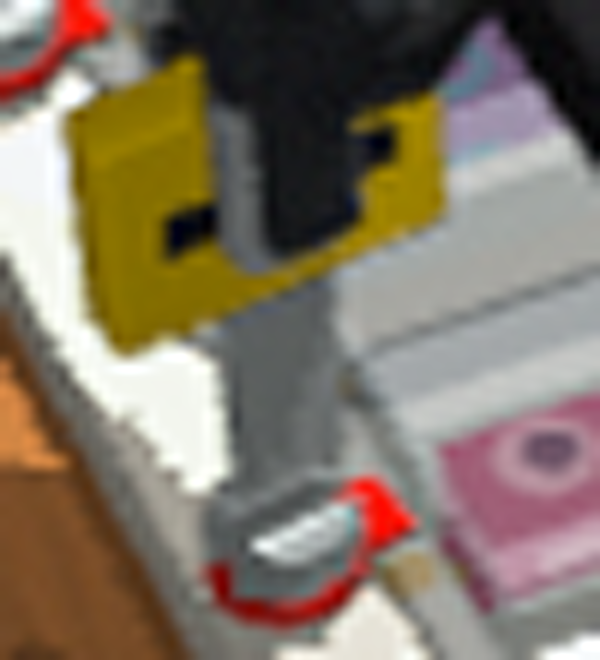

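Call:
play_rows(steps="0 -0.0003 0.003 0 -0.2 0;0 0 0.003 0 0 0;0 0 0.002 0 0 0;0 0 0.002 0 0 0;0 0 0.002 0 0 0;0 0 0 0 0 0")

```text
time_s: 26.2
tool_pos: [450.7, -82.0, 97.2]
ee_rot: [[0.965, 0.261, 0.001], [0.261, -0.965, -0.002], [0.0, 0.002, -1.0]]
wrist_force: [0.3, -0.1, -2.0]
width: 13.1
```

```bash
python3 go.py 450.1 -82 93.5 -75
```

```text
t 26.2 pos [450.7 -82.   97.2] yaw_y -74.89 tilt [ 0.0006 -0.0019] F [ 0.3 -0.1 -2. ] T [ 0.05  0.02 -0.06] w 13.1 q7 -34.1
turn [ 0.11 -0.01  0.11]  then shift [-0.0006 -0.0001  0.0037]
```

Call:
play_rows(steps="0 0 0.002 0 0 0;0 0 0.0015 0 0 0;0 0 0 0 0 -5;0 0 -0.0005 0 0 -6;0 0 -0.0005 0 0 -6;0 0 -0.0005 0 0 -6;0 0 -0.0005 0 0 -6;0 0 -0.0005 0 0 -6;0 0 0 0 0 0")

```text
time_s: 27.1
tool_pos: [450.0, -81.0, 93.7]
ee_rot: [[0.624, 0.782, -0.002], [0.782, -0.624, -0.002], [-0.002, -0.0, -1.0]]
wrist_force: [0.8, 0.1, -0.3]
width: 13.3
```

```bash
python3 go.py 450.1 -82 94 -40
```

```text
t 27.1 pos [450.  -81.   93.7] yaw_y -38.6 tilt [-0.0017 -0.0015] F [ 0.8  0.1 -0.3] T [ 0.07 -0.03 -0.05] w 13.3 q7 -8.7
turn [-0.02  0.13  1.4 ]  then shift [-0.0007  0.0007 -0.0003]
```

Call:
play_rows(steps="-0.0003 0.0003 -0.001 0 0 -6;0 0 -0.0005 0 0 -6;0 0 -0.0005 0 0 -6;0 0 -0.0005 0 0 -6;0 0 -0.0005 0 0 -6;0 0 -0.0005 0 0 -6;0 0 -0.0005 0 0 -6;0 0 -0.0005 0 0 -6;0 0 -0.0003 0 0 -5;0 0 0 0 0 0")

```text
time_s: 28.1
tool_pos: [449.2, -80.8, 94.4]
ee_rot: [[-0.257, 0.966, -0.006], [0.966, 0.257, -0.001], [0.0, -0.006, -1.0]]
wrist_force: [1.1, 1.5, -0.4]
width: 12.9
```

```bash
python3 go.py 450.1 -82 94 15
```

```text
t 28.1 pos [449.2 -80.8  94.4] yaw_y 14.91 tilt [-0.0057 -0.0013] F [ 1.1  1.5 -0.4] T [ 0.09 -0.04 -0.05] w 12.9 q7 27.8
turn [-0.33 -0.01 -0.09]  then shift [-0.0014  0.0006  0.0004]
```

Call:
play_rows(steps="0 0 -0.0003 0 0 -5;0 0 -0.0003 0 0 -4;0 0 -0.0003 0 0 -4")

```text
time_s: 28.4
tool_pos: [449.0, -80.8, 94.6]
ee_rot: [[-0.463, 0.886, -0.006], [0.886, 0.463, -0.001], [0.002, -0.006, -1.0]]
wrist_force: [1.3, 1.3, -5.2]
width: 13.4
```

```bash
python3 go.py 450.1 -82 94 15
```

```text
t 28.4 pos [449.  -80.8  94.6] yaw_y 27.58 tilt [-0.0064 -0.0013] F [ 1.3  1.3 -5.2] T [ 0.1  -0.32 -0.41] w 13.4 q7 36.4
turn [-0.37 -0.07 12.58]  then shift [-0.0014  0.0008  0.0006]
```

Call:
play_rows(steps="0 0 0 0 0 7;0 0 0 0 0 5;0 0 -0.006 0 0 0;0 0 -0.012 0 0 0;0 0 -0.012 0 0 0;0 0 -0.01 0 0 0;0 0 -0.004 0 0 5;0 0 0 0 0 8;0 0 0 0 0 8;0 0 0 0 0 8")

```text
time_s: 29.4
tool_pos: [449.1, -82.2, 144.0]
ee_rot: [[0.27, 0.963, -0.004], [0.963, -0.27, -0.002], [-0.003, -0.004, -1.0]]
wrist_force: [-0.2, 0.8, -0.4]
width: 13.4
```

Call:
play_rows(steps="0 0 0 0.3 0 8.5;0 0 0 0 0 8.5;0 0 0 0 0 8.5;0 0 0 0 0 8.5;0 0 0 0 0 8.5;0 0 0 0 0 8.5;0 0 0 0 0 8;0 0 0 0 0 0")

```text
time_s: 30.2
tool_pos: [449.3, -81.1, 148.3]
ee_rot: [[0.968, 0.25, -0.006], [0.25, -0.968, 0.003], [-0.005, -0.004, -1.0]]
wrist_force: [-0.8, -0.7, -1.6]
width: 12.8
```

```bash
python3 go.py 430.3 56.9 140 -80;python3 - <<'E'
from h import *
s=shot('side'); crop(s,155,165,305,280,5,'s23.png')
E
```

```text
t 30.2 pos [449.3 -81.1 148.3] yaw_y -75.53 tilt [-0.0056  0.0031] F [-0.8 -0.7 -1.6] T [-0.01  0.03  0.  ] w 12.8 q7 -41.8
turn [-0.24  0.28  4.47]  then shift [ 0.0052 -0.1392  0.0083]
```

View pics/s23.png

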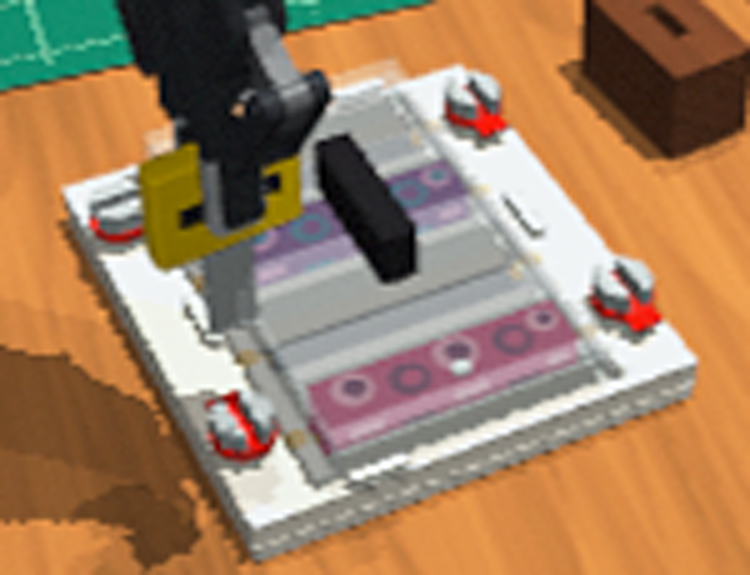

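Call:
play_rows(steps="0.001 -0.025 0.001 -0.2 0.3 3;0.001 -0.035 0.001 0 0 1;0 -0.035 0.001 0 0 0;0 -0.025 0.001 0 0 0;0 -0.008 0 0 0 0;0 -0.003 0 0 0 0;0 0 0 0 0 0;0 0 0 0 0 0")

```text
time_s: 31.05
tool_pos: [426.3, 47.6, 146.5]
ee_rot: [[0.981, 0.193, 0.007], [0.193, -0.981, -0.0], [0.007, 0.001, -1.0]]
wrist_force: [0.0, -0.3, -1.5]
width: 13.1
```

```bash
python3 go.py 430.3 56.9 115 -80
```

```text
t 31.05 pos [426.3  47.6 146.5] yaw_y -78.86 tilt [ 0.0069 -0.0001] F [ 0.  -0.3 -1.5] T [ 0.01 -0.01  0.03] w 13.1 q7 -59.7
turn [ 0.08 -0.39  1.14]  then shift [ 0.0056 -0.0085  0.0315]
```

Call:
play_rows(steps="0.003 -0.005 0.004 0 -0.4 1;0.001 -0.002 0.01 0 0 0;0 0 0.01 0 0 0;0 0 0.005 0 0 0;0 0 0 0 0 0;0 0 0 0 0 0")

```text
time_s: 31.65
tool_pos: [429.9, 52.0, 114.4]
ee_rot: [[0.986, 0.168, -0.001], [0.168, -0.986, -0.004], [-0.002, 0.003, -1.0]]
wrist_force: [0.4, 0.1, -1.1]
width: 12.9
```

```bash
python3 go.py 430.3 56.9 110 -80;python3 - <<'E'
from h import *
s=shot('side'); cv2.imwrite('pics/s24f.png',s); crop(s,155,165,205,220,12,'s24.png')
E
```

```text
t 31.65 pos [429.9  52.  114.4] yaw_y -80.3 tilt [-0.0009 -0.0037] F [ 0.4  0.1 -1.1] T [-0.   -0.01  0.03] w 12.9 q7 -58.3
turn [ 0.2   0.09 -0.3 ]  then shift [ 0.0013 -0.0047  0.0044]
```

View pics/s24.png

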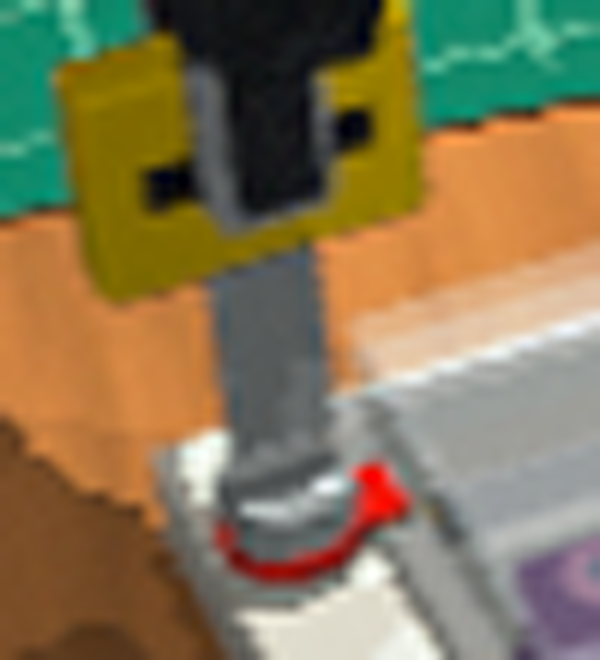

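Call:
play_rows(steps="0.001 -0.0032 0.002 0.2 0 -0.3;0 -0.001 0.002 0 0 0;0 0 0 0 0 0;0 0 0 0 0 0")

```text
time_s: 32.1
tool_pos: [430.6, 56.9, 110.7]
ee_rot: [[0.985, 0.175, 0.0], [0.175, -0.985, 0.001], [0.0, -0.001, -1.0]]
wrist_force: [-0.4, -0.3, -0.8]
width: 13.0
```

```bash
python3 go.py 430.3 56.9 101 -80;python3 - <<'E'
from h import *
s=shot('side'); cv2.imwrite('pics/s25f.png',s); crop(s,155,165,205,220,12,'s25.png')
E
```

```text
t 32.1 pos [430.6  56.9 110.7] yaw_y -79.95 tilt [0.0002 0.0006] F [-0.4 -0.3 -0.8] T [-0.02 -0.02 -0.04] w 13.0 q7 -58.0
turn [-0.03 -0.02  0.05]  then shift [-0.0003 -0.      0.0097]
```

View pics/s25.png

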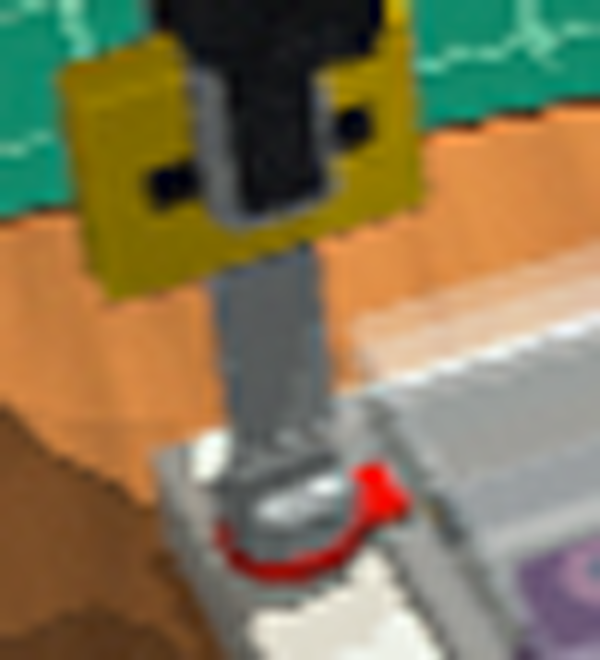

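Call:
play_rows(steps="0.0006 0 0.003 0 0 0;0 0 0.003 0 0 0;0 0 0.002 0 0 0;0 0 0.002 0 0 0;0 0 0.002 0 0 0;0 0 0 0 0 0")

```text
time_s: 32.75
tool_pos: [431.3, 57.0, 97.7]
ee_rot: [[0.985, 0.174, 0.0], [0.174, -0.985, 0.001], [0.0, -0.001, -1.0]]
wrist_force: [-0.1, -1.4, -1.3]
width: 13.0
```

```bash
python3 go.py 430.8 56.9 93.5 -80
```

```text
t 32.75 pos [431.3  57.   97.7] yaw_y -79.95 tilt [0.0003 0.0006] F [-0.1 -1.4 -1.3] T [ 0.    0.02 -0.01] w 13.0 q7 -56.7
turn [-0.03 -0.02  0.05]  then shift [-0.0005  0.      0.0042]
```

Call:
play_rows(steps="-0.0002 0 0.0025 0 0 0;0 0 0.0018 0 0 0;0 0 0 0 0 -5;0 0 -0.0005 0 0 -6;0 0 -0.0005 0 0 -6;0 0 -0.0005 0 0 -6;0 0 -0.0005 0 0 -6;0 0 -0.0005 0 0 -6;0 0 0 0 0 0")

```text
time_s: 33.65
tool_pos: [430.7, 57.7, 93.3]
ee_rot: [[0.69, 0.723, -0.001], [0.723, -0.69, 0.0], [-0.001, -0.001, -1.0]]
wrist_force: [1.4, -0.0, 0.6]
width: 13.1
```

```bash
python3 go.py 430.8 56.9 94 -45
```

```text
t 33.65 pos [430.7  57.7  93.3] yaw_y -43.66 tilt [-0.0011  0.0001] F [ 1.4 -0.   0.6] T [0.   0.01 0.01] w 13.1 q7 -31.6
turn [-0.05  0.04  1.34]  then shift [-0.0005  0.0007 -0.0007]
```

Call:
play_rows(steps="-0.0002 0.0002 -0.001 0 0 -6;0 0 -0.0005 0 0 -6;0 0 -0.0005 0 0 -6;0 0 -0.0005 0 0 -6;0 0 -0.0005 0 0 -6;0 0 -0.0005 0 0 -6;0 0 -0.0005 0 0 -6;0 0 -0.0005 0 0 -6;0 0 -0.0003 0 0 -6;0 0 0 0 0 0")

```text
time_s: 34.65
tool_pos: [429.5, 58.1, 94.0]
ee_rot: [[-0.189, 0.982, -0.005], [0.982, 0.189, -0.0], [0.001, -0.005, -1.0]]
wrist_force: [-0.0, 0.4, -0.7]
width: 12.9
```

```bash
python3 go.py 430.8 56.9 94 15
```

```text
t 34.65 pos [429.5  58.1  94. ] yaw_y 10.91 tilt [-0.0053 -0.0004] F [-0.   0.4 -0.7] T [ 0.11 -0.01 -0.07] w 12.9 q7 4.8
turn [-0.3  -0.04 -4.09]  then shift [-0.0015  0.0009  0.    ]
```

Call:
play_rows(steps="0 0 -0.0003 0 0 -5;0 0 -0.0003 0 0 -5;0 0 -0.0003 0 0 -4;0 0 0 0 0 -3")

```text
time_s: 35.05
tool_pos: [429.2, 58.0, 94.1]
ee_rot: [[-0.461, 0.888, -0.006], [0.888, 0.461, -0.0], [0.003, -0.006, -1.0]]
wrist_force: [0.0, -0.3, -1.1]
width: 12.8
```

```bash
python3 go.py 430.8 56.9 94 15
```

```text
t 35.05 pos [429.2  58.   94.1] yaw_y 27.42 tilt [-0.0064 -0.0005] F [ 0.  -0.3 -1.1] T [ 0.15  0.02 -0.39] w 12.8 q7 15.9
turn [-0.35 -0.11 12.42]  then shift [-0.0015  0.0012  0.0001]
```

Call:
play_rows(steps="0 0 0 0 0 7;0 0 0 0 0 5;0 0 -0.006 0 0 0;0 0 -0.015 0 0 0;0 0 -0.018 0 0 0;0 0 -0.018 0 0 0;0 0 -0.01 0 0 0;0 0 -0.005 0 0 0;0 0 0 0 0 0;0 0 0 0 0 0")

```text
time_s: 36.05
tool_pos: [428.8, 56.5, 170.7]
ee_rot: [[-0.244, 0.97, -0.008], [0.97, 0.244, -0.002], [-0.0, -0.008, -1.0]]
wrist_force: [0.5, 0.3, -1.9]
width: 13.1
```

```bash
python3 go.py 697.5 90.7 165 12.5;python3 - <<'E'
from h import *
s=shot('side'); crop(s,155,135,305,280,5,'s26.png')
E
```

```text
t 36.05 pos [428.8  56.5 170.7] yaw_y 14.11 tilt [-0.0076 -0.0023] F [ 0.5  0.3 -1.9] T [-0.03 -0.04 -0.02] w 13.1 q7 6.2
turn [-0.46  0.03  1.61]  then shift [-0.0248  0.2697  0.0057]
```

View pics/s26.png

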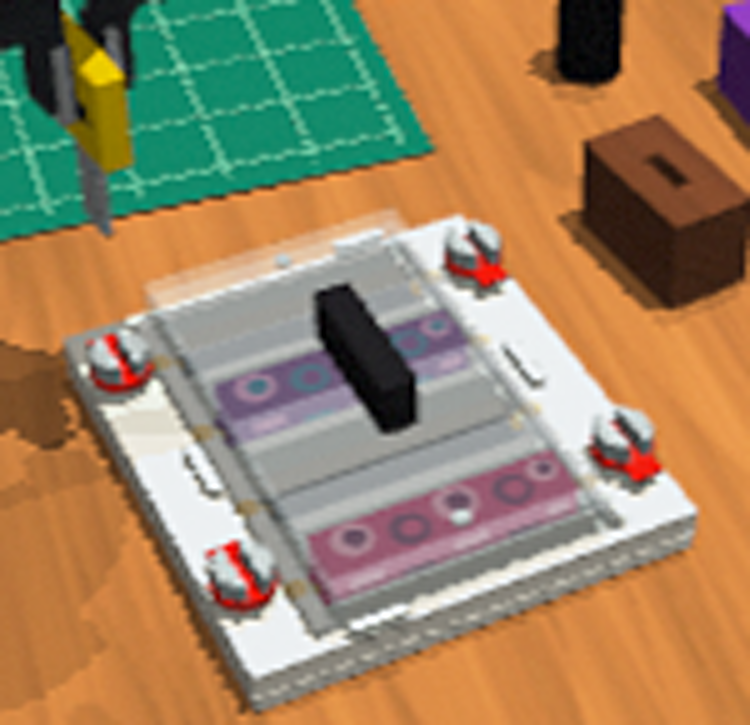

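Call:
play_rows(steps="-0.003 0.025 0 -0.4 0 1.5;-0.004 0.04 0 0 0 0;-0.004 0.042 0 0 0 0;-0.004 0.042 0 0 0 0;-0.004 0.04 0 0 0 0;-0.003 0.035 0 0 0 0;-0.001 0.015 0 0 0 0;0 0.006 0 0 0 0;0 0 0 0 0 0;0 0 0 0 0 0")

```text
time_s: 37.1
tool_pos: [672.2, 87.7, 155.1]
ee_rot: [[-0.217, 0.976, -0.027], [0.976, 0.217, -0.004], [0.001, -0.027, -1.0]]
wrist_force: [-0.0, -0.9, -0.9]
width: 12.7
```

```bash
python3 go.py 697.5 90.7 130 12.5
```

```text
t 37.1 pos [672.2  87.7 155.1] yaw_y 12.54 tilt [-0.0268 -0.0045] F [-0.  -0.9 -0.9] T [ 0.03 -0.04  0.02] w 12.7 q7 6.1
turn [-1.56 -0.08  0.03]  then shift [-0.0025  0.0254  0.0251]
```

Call:
play_rows(steps="-0.0015 0.012 0 -1.4 0 0;0 0.009 0.006 0 0 0;0 0.003 0.006 0 0 0;0 0 0.004 0 0 0;0 0 0 0 0 0;0 0 0 0 0 0")

```text
time_s: 37.7
tool_pos: [695.1, 91.4, 137.5]
ee_rot: [[-0.217, 0.976, -0.004], [0.976, 0.217, 0.001], [0.002, -0.004, -1.0]]
wrist_force: [-0.9, -0.6, -0.3]
width: 12.9
```

```bash
python3 go.py 697.5 90.7 120 12.5
```

```text
t 37.7 pos [695.1  91.4 137.5] yaw_y 12.52 tilt [-0.0038  0.001 ] F [-0.9 -0.6 -0.3] T [ 0.04 -0.02 -0.06] w 12.9 q7 6.2
turn [-0.2  -0.1   0.02]  then shift [-0.0012  0.0022  0.0175]
```

Call:
play_rows(steps="-0.0008 0.0015 0.006 -0.2 0 0;0 0.0005 0.006 0 0 0;0 0 0.003 0 0 0;0 0 0 0 0 0;0 0 0 0 0 0")

```text
time_s: 38.2
tool_pos: [697.0, 90.9, 121.3]
ee_rot: [[-0.217, 0.976, -0.001], [0.976, 0.217, 0.002], [0.002, -0.0, -1.0]]
wrist_force: [0.6, 0.5, -1.9]
width: 13.4
```

```bash
python3 go.py 697.5 90.7 112 12.5;python3 - <<'E'
from h import *
s=shot('side'); cv2.imwrite('pics/s27f.png',s); crop(s,260,130,315,200,9,'s27.png')
E
```

```text
t 38.2 pos [697.   90.9 121.3] yaw_y 12.52 tilt [-0.0006  0.0018] F [ 0.6  0.5 -1.9] T [ 0.02 -0.   -0.02] w 13.4 q7 6.3
turn [-0.01 -0.11  0.02]  then shift [-0.0003  0.0005  0.0093]
```

View pics/s27.png

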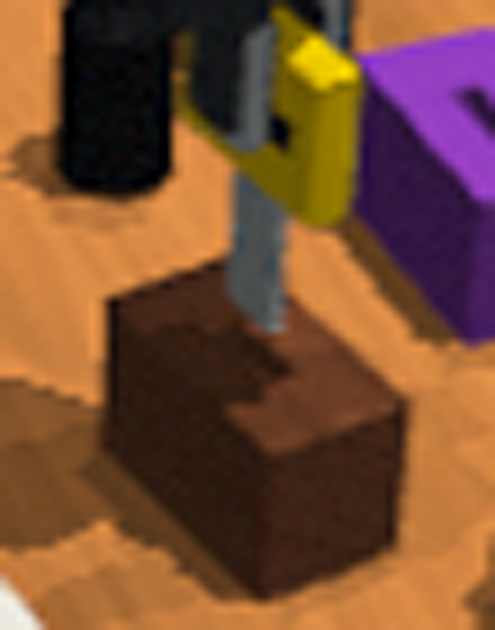

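Bottom is at z≈62; the slot top is at 50. Lower gently.

Call:
play_rows(steps="-0.0002 0.0004 0.004 0 0 0;0 0 0.004 0 0 0;0 0 0.004 0 0 0;0 0 0.003 0 0 0;0 0 0.003 0 0 0;0 0 0 0 0 0")

```text
time_s: 38.85
tool_pos: [697.5, 90.9, 101.9]
ee_rot: [[-0.217, 0.976, -0.0], [0.976, 0.217, 0.002], [0.002, 0.0, -1.0]]
wrist_force: [-0.1, 0.7, -0.8]
width: 12.9
```

```bash
python3 go.py 697.5 90.7 66 12.5
```

```text
t 38.85 pos [697.5  90.9 101.9] yaw_y 12.52 tilt [-0.0003  0.0019] F [-0.1  0.7 -0.8] T [-0.06  0.04 -0.05] w 12.9 q7 6.4
turn [ 0.01 -0.11  0.02]  then shift [-0.0002 -0.      0.0359]
```

In the slot (bottom at 43, no force).

Call:
play_rows(steps="0 0 0.008 0 0 0;0 0 0.008 0 0 0;0 0 0.008 0 0 0;0 0 0.006 0 0 0;0 0 0.002 0 0 0;0 0 0 0 0 0;0 0 0 0 0 0")

```text
time_s: 39.55
tool_pos: [697.2, 90.9, 66.2]
ee_rot: [[-0.217, 0.976, -0.002], [0.976, 0.217, 0.002], [0.002, -0.001, -1.0]]
wrist_force: [-0.3, -0.8, -1.1]
width: 13.3
```

```bash
python3 go.py 697.5 90.7 64.1 12.5
```

```text
t 39.55 pos [697.2  90.9  66.2] yaw_y 12.52 tilt [-0.0015  0.0016] F [-0.3 -0.8 -1.1] T [ 0.01  0.01 -0.01] w 13.3 q7 6.5
turn [-0.06 -0.11  0.02]  then shift [-0.0002  0.0003  0.0021]
```

Call:
play_rows(steps="0 0 0.002 0 0 0;0 0 0.001 0 0 0;0 0 0 0 0 0")

```text
time_s: 39.85
tool_pos: [697.8, 91.0, 64.3]
ee_rot: [[-0.217, 0.976, 0.0], [0.976, 0.217, 0.002], [0.002, 0.001, -1.0]]
wrist_force: [0.6, -0.1, -0.9]
width: 13.0
```

Call:
play_rows(steps="0 0 0 0 0 0;0 0 0 0 0 0;0 0 0 0 0 0;0 0 0 0 0 0;0 0 0 0 0 0;0 0 -0.01 0 0 0;0 0 -0.02 0 0 0;0 0 -0.02 0 0 0;0 0 -0.02 0 0 0;0 0 0 0 0 0", claw=1)

```text
time_s: 40.85
tool_pos: [699.0, 90.9, 140.0]
ee_rot: [[-0.217, 0.976, 0.004], [0.976, 0.217, 0.002], [0.001, 0.004, -1.0]]
wrist_force: [-0.9, -0.3, 0.8]
width: 85.4
```

```bash
python3 go.py 522 0 200 8;python3 - <<'E'
from h import *
s=shot('side'); cv2.imwrite('pics/s28f.png',s); crop(s,155,110,315,280,4,'s28.png')
t=shot('top'); cv2.imwrite('pics/t28.png',t)
E
```

```text
t 40.85 pos [699.   90.9 140. ] yaw_y 12.52 tilt [0.0041 0.0023] F [-0.9 -0.3  0.8] T [ 0.02 -0.07 -0.02] w 85.4 q7 6.3
turn [ 0.25 -0.09  4.52]  then shift [-0.0654 -0.188  -0.06  ]
```

View pics/s28.png

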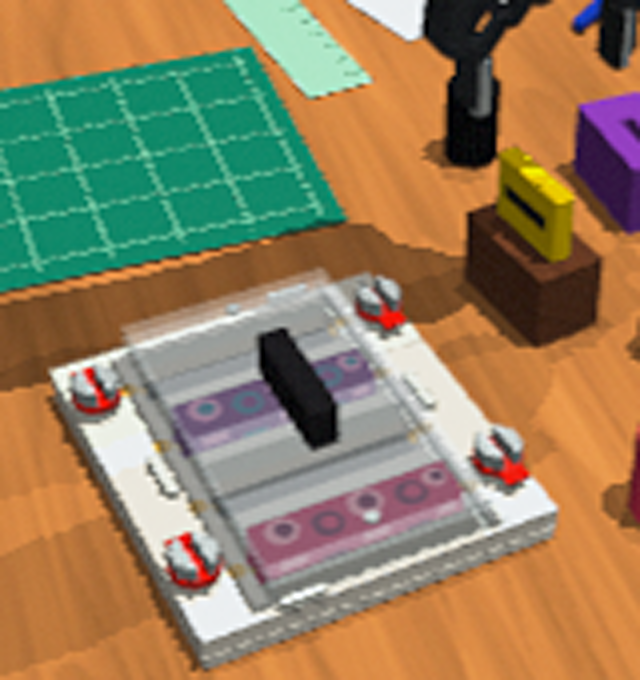

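View pics/t28.png

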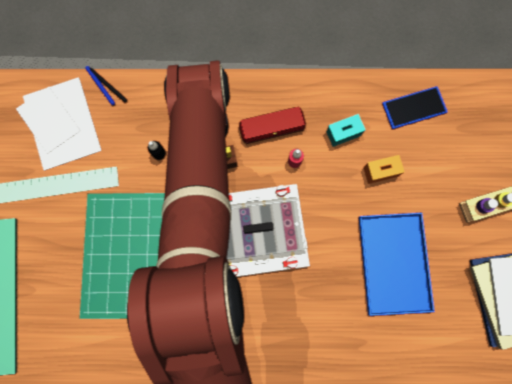

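Run:
```python
from h import *
t=cv2.imread('pics/top0.png'); s=cv2.imread('pics/side0.png')
def rect(n,im,lo,hi,z,box=None):
    m,cs=blobs(im,lo,hi,50,box); c=max(cs,key=cv2.contourArea)
    w=np.array([plane(n,*p,z)[:2] for p in cv2.convexHull(c)[:,0]],np.float32); return cv2.minAreaRect(w)
print('mat top',rect('top',t,(70,80,60),(90,255,255),3,(70,180,190,330)))
print('mat side',rect('side',s,(70,80,60),(90,255,255),3,(100,110,250,200)))
print('tray top',rect('top',t,(105,120,60),(125,255,255),20,(340,200,450,330)))
t=cv2.imread('pics/t28.png')
print('tray top now',rect('top',t,(105,120,60),(125,255,255),20,(340,200,450,330)))
print('handle',plane('top',256.74,228.68,73))
m,cs=blobs(t,(0,0,0),(180,255,45),20,(235,215,285,240))
for c in cs: print(cv2.minAreaRect(c))
for p in ((157,150),(296,157),(272,125)): print(plane('top',*p,40).round())
```

```text
mat top ((466.89581298828125, 308.3129577636719), (296.2875671386719, 216.82240295410156), 0.562492311000824)
mat side ((469.6565246582031, 307.74407958984375), (298.3408203125, 219.61898803710938), 0.5109935402870178)
tray top ((446.3633117675781, -325.97698974609375), (229.9632568359375, 150.2636260986328), 3.3207144737243652)
tray top now ((446.28564453125, -325.83770751953125), (229.8168182373047, 149.9879913330078), 3.329338312149048)
handle [ 5.20543571e+02 -5.11339449e-01  7.30000000e+01]
((257.52044677734375, 227.67405700683594), (7.302577972412109, 27.632951736450195), 83.2901611328125)
[715. 242.  40.]
[698. -95.  40.]
[778. -37.  40.]
```

Call:
play_rows(steps="-0.01 -0.025 -0.001 0.2 0 4;-0.014 -0.04 -0.001 0 0 0.4;-0.015 -0.042 -0.001 0 0 0;-0.014 -0.04 0 0 0 0;-0.008 -0.025 0 0 0 0;-0.003 -0.01 0 0 0 0;0 0 0 0 0 0;0 0 0 0 0 0")

```text
time_s: 41.75
tool_pos: [512.0, -2.5, 129.9]
ee_rot: [[-0.139, 0.99, -0.026], [0.99, 0.139, 0.001], [0.004, -0.026, -1.0]]
wrist_force: [0.0, 0.4, 0.5]
width: 85.4
```

```bash
python3 go.py 524 -0.3 100 8.1
```

```text
t 41.75 pos [512.   -2.5 129.9] yaw_y 7.99 tilt [-0.0264  0.0007] F [0.  0.4 0.5] T [ 0.02 -0.05 -0.02] w 85.4 q7 10.0
turn [-1.49 -0.25 -0.12]  then shift [0.0005 0.0122 0.0299]
```

Call:
play_rows(steps="0 0.007 0.004 -1.4 -0.2 0;0 0.003 0.01 0 0 0;0 0.001 0.01 0 0 0;0 0 0.005 0 0 0;0 0 0 0 0 0;0 0 0 0 0 0")

```text
time_s: 42.35
tool_pos: [525.7, 1.8, 95.9]
ee_rot: [[-0.143, 0.99, -0.003], [0.99, 0.143, 0.002], [0.002, -0.003, -1.0]]
wrist_force: [-0.1, 0.3, 0.0]
width: 85.4
```

```bash
python3 go.py 524 -0.3 52 8.1
```

```text
t 42.35 pos [525.7   1.8  95.9] yaw_y 8.22 tilt [-0.0033  0.0017] F [-0.1  0.3  0. ] T [ 0.03 -0.01 -0.01] w 85.4 q7 10.2
turn [-0.17 -0.12  0.12]  then shift [-0.0018 -0.002   0.0439]
```

Call:
play_rows(steps="-0.0015 -0.0015 0.008 -0.2 0 0;0 0 0.012 0 0 0;0 0 0.012 0 0 0;0 0 0.008 0 0 0;0 0 0.002 0 0 0;0 0 0 0 0 0;0 0 0 0 0 0")

```text
time_s: 43.05
tool_pos: [524.1, -0.3, 50.0]
ee_rot: [[-0.142, 0.99, -0.0], [0.99, 0.142, 0.002], [0.002, 0.0, -1.0]]
wrist_force: [0.1, -0.0, 0.2]
width: 85.8
```

```bash
python3 go.py 524 -0.3 52 8.1;python3 - <<'E'
from h import *
s=shot('side'); cv2.imwrite('pics/s29f.png',s); crop(s,165,120,295,260,5,'s29.png')
E
```

```text
t 43.05 pos [524.1  -0.3  50. ] yaw_y 8.19 tilt [-0.0002  0.0021] F [ 0.1 -0.   0.2] T [-0.02 -0.02  0.01] w 85.8 q7 10.8
turn [ 0.01 -0.12  0.09]  then shift [-0.     -0.0001 -0.002 ]
```

View pics/s29.png

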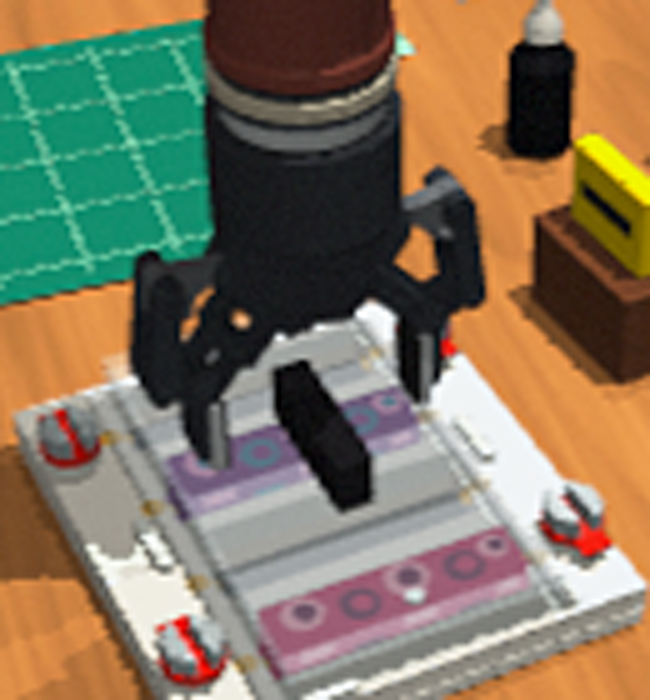

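Call:
play_rows(steps="0 0 -0.0015 0 0 0;0 0 0 0 0 0;0 0 0 0 0 0;0 0 0 0 0 0;0 0 0 0 0 0;0 0 0 0 0 0;0 0 0 0 0 0;0 0 0 0 0 0", claw=0)

```text
time_s: 43.9
tool_pos: [525.3, 0.0, 53.3]
ee_rot: [[-0.14, 0.99, 0.003], [0.99, 0.14, 0.003], [0.002, 0.004, -1.0]]
wrist_force: [0.1, -0.5, 0.2]
width: 16.8
```

```bash
python3 go.py 524 -0.3 90 8.1
```

```text
t 43.9 pos [525.3   0.   53.3] yaw_y 8.07 tilt [0.0034 0.0028] F [ 0.1 -0.5  0.2] T [-0.    0.01 -0.14] w 16.8 q7 10.7
turn [ 0.22 -0.13 -0.03]  then shift [-0.0001 -0.0014 -0.0367]
```

Call:
play_rows(steps="0 0 -0.004 0 0 0;0 0 -0.005 0 0 0;0 0 -0.006 0 0 0;0 0 -0.008 0 0 0;0 0 -0.01 0 0 0;0 0 -0.012 0 0 0;0 0 -0.012 0 0 0;0 0 -0.006 0 0 0;0 0 0 0 0 0;0 0 0 0 0 0")

```text
time_s: 44.9
tool_pos: [521.0, -0.3, 119.3]
ee_rot: [[-0.143, 0.99, -0.005], [0.99, 0.143, 0.002], [0.003, -0.005, -1.0]]
wrist_force: [0.1, -0.6, -6.2]
width: 16.6
```

```bash
python3 go.py 470 307 170 8.1;python3 - <<'E'
from h import *
s=shot('side'); cv2.imwrite('pics/s30f.png',s); crop(s,155,100,295,280,4,'s30.png')
E
```

```text
t 44.9 pos [521.   -0.3 119.3] yaw_y 8.19 tilt [-0.0052  0.0021] F [ 0.1 -0.6 -6.2] T [-0.01 -0.01 -0.  ] w 16.6 q7 10.2
turn [-0.28 -0.16  0.09]  then shift [ 0.3114 -0.0072 -0.0507]
```

View pics/s30.png

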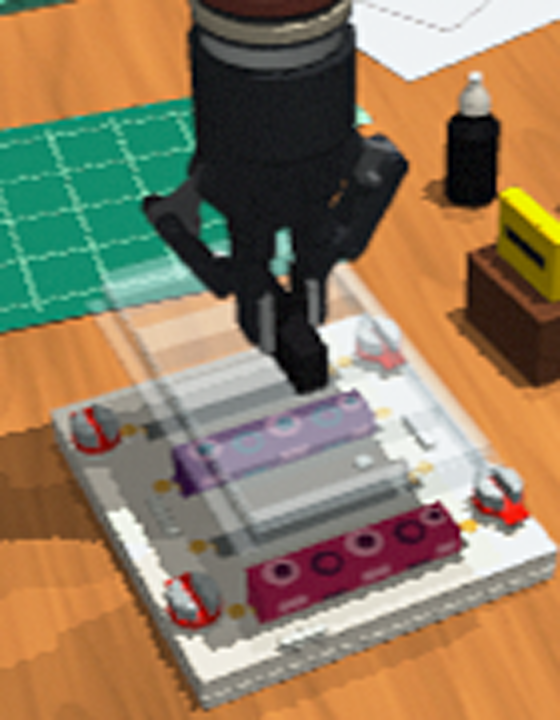

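Call:
play_rows(steps="0.015 0 -0.003 -0.3 -0.2 0;0.025 -0.001 -0.002 0 0 0;0.03 -0.001 -0.001 0 0 0;0.035 -0.001 -0.001 0 0 0;0.035 -0.001 -0.001 0 0 0;0.035 -0.001 -0.001 0 0 0;0.035 -0.001 -0.001 0 0 0;0.03 -0.001 -0.001 0 0 0;0.025 0 -0.001 0 0 0;0.012 0 0 0 0 0")

```text
time_s: 45.95
tool_pos: [471.5, 277.9, 123.6]
ee_rot: [[-0.133, 0.991, -0.011], [0.991, 0.133, -0.008], [-0.006, -0.012, -1.0]]
wrist_force: [-0.2, 0.8, -5.4]
width: 16.7
```

```bash
python3 go.py 470 307 100 8.1
```

```text
t 45.95 pos [471.5 277.9 123.6] yaw_y 7.65 tilt [-0.0108 -0.0077] F [-0.2  0.8 -5.4] T [ 0.11  0.01 -0.01] w 16.7 q7 -19.4
turn [-0.67  0.35 -0.45]  then shift [0.029  0.0026 0.0236]
```

Call:
play_rows(steps="0.012 0.001 0.002 -0.6 0.3 0;0.01 0.001 0.006 0 0 0;0.003 0 0.01 0 0 0;0 0 0.01 0 0 0;0 0 0.01 0 0 0;0 0 0.008 0 0 0;0 0 0.002 0 0 0;0 0 0 0 0 0;0 0 0 0 0 0")

```text
time_s: 46.85
tool_pos: [470.5, 297.3, 68.2]
ee_rot: [[-0.126, 0.992, -0.005], [0.992, 0.126, -0.009], [-0.009, -0.006, -1.0]]
wrist_force: [0.7, 0.2, -6.4]
width: 17.0
```

```bash
python3 go.py 470 307 36 8.1
```

```text
t 46.85 pos [470.5 297.3  68.2] yaw_y 7.23 tilt [-0.0047 -0.0092] F [ 0.7  0.2 -6.4] T [ 0.04 -0.04  0.02] w 17.0 q7 -21.0
turn [-0.34  0.48 -0.86]  then shift [0.0097 0.0009 0.0322]
```

Call:
play_rows(steps="0.006 0 0.004 -0.3 0.5 0;0.003 0 0.006 0 0 0;0 0 0.006 0 0 0;0 0 0.006 0 0 0;0 0 0.004 0 0 0;0 0 0.002 0 0 0;0 0 0 0 0 0;0 0 0 0 0 0")

```text
time_s: 47.65
tool_pos: [470.0, 307.9, 38.5]
ee_rot: [[-0.127, 0.992, 0.002], [0.992, 0.127, 0.003], [0.002, 0.002, -1.0]]
wrist_force: [0.3, -0.0, -6.5]
width: 16.6
```

```bash
python3 go.py 470 307 35 8.1
```

```text
t 47.65 pos [470.  307.9  38.5] yaw_y 7.27 tilt [0.0017 0.0026] F [ 0.3 -0.  -6.5] T [ 0.02  0.02 -0.02] w 16.6 q7 -21.0
turn [ 0.12 -0.13 -0.83]  then shift [-0.0009 -0.0002  0.0035]
```

Call:
play_rows(steps="0 0 0.002 0 0 0;0 0 0.002 0 0 0;0 0 0.001 0 0 0;0 0 0 0 0 0")

```text
time_s: 48.05
tool_pos: [470.6, 308.1, 34.5]
ee_rot: [[-0.126, 0.992, 0.003], [0.992, 0.126, 0.003], [0.003, 0.003, -1.0]]
wrist_force: [0.6, -1.1, -6.7]
width: 17.2
```

```bash
python3 go.py 470 307 35 8.1
```

```text
t 48.05 pos [470.6 308.1  34.5] yaw_y 7.25 tilt [0.0029 0.0034] F [ 0.6 -1.1 -6.7] T [-0.07  0.08 -0.01] w 17.2 q7 -21.0
turn [ 0.19 -0.17 -0.85]  then shift [-0.001  -0.0008 -0.0005]
```

Call:
play_rows(steps="0 0 0.001 0 0 0;0 0 0.001 0 0 0;0 0 0 0 0 0")

```text
time_s: 48.35
tool_pos: [470.7, 308.1, 34.4]
ee_rot: [[-0.126, 0.992, 0.003], [0.992, 0.126, 0.004], [0.004, 0.004, -1.0]]
wrist_force: [-0.6, -0.1, -6.0]
width: 16.5
```

```bash
python3 go.py 470 307 35 8.1
```

```text
t 48.35 pos [470.7 308.1  34.4] yaw_y 7.24 tilt [0.0034 0.0041] F [-0.6 -0.1 -6. ] T [-0.13  0.02  0.  ] w 16.5 q7 -21.0
turn [ 0.22 -0.21 -0.86]  then shift [-0.001  -0.0009 -0.0006]
```

Call:
play_rows(steps="0 0 0.001 0 0 0;0 0 0.001 0 0 0")

```text
time_s: 48.55
tool_pos: [470.8, 308.1, 34.3]
ee_rot: [[-0.126, 0.992, 0.003], [0.992, 0.126, 0.005], [0.004, 0.004, -1.0]]
wrist_force: [-3.0, -1.1, 7.6]
width: 17.3
```

Call:
play_rows(steps="0 0 0 0 0 0;0 0 0 0 0 0;0 0 0 0 0 0;0 0 0 0 0 0;0 0 0 0 0 0;0 0 -0.01 0 0 0;0 0 -0.02 0 0 0;0 0 -0.03 0 0 0;0 0 -0.03 0 0 0;0 0 -0.02 0 0 0", claw=1)

```text
time_s: 49.55
tool_pos: [471.5, 308.0, 148.1]
ee_rot: [[-0.126, 0.992, 0.005], [0.992, 0.126, 0.005], [0.004, 0.006, -1.0]]
wrist_force: [0.4, 0.6, 0.1]
width: 85.2
```

```bash
python3 go.py 524 -0.3 150 98;python3 - <<'E'
from h import *
s=shot('side'); cv2.imwrite('pics/s31f.png',s)
t=shot('top'); cv2.imwrite('pics/t31.png',t)
E
```

```text
t 49.55 pos [471.5 308.  148.1] yaw_y 7.21 tilt [0.0055 0.0051] F [0.4 0.6 0.1] T [ 0.06 -0.01 -0.01] w 85.2 q7 -22.3
turn [  0.47   0.08 -90.78]  then shift [-0.0091 -0.3126 -0.0019]
```

View pics/s31f.png

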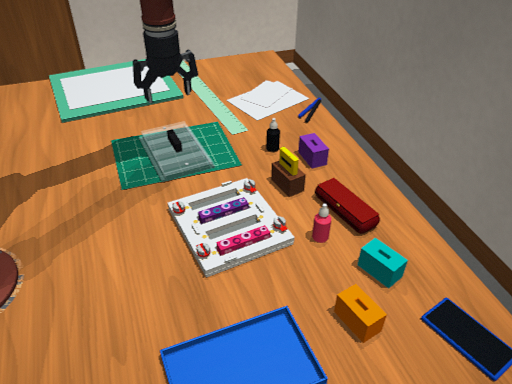

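View pics/t31.png

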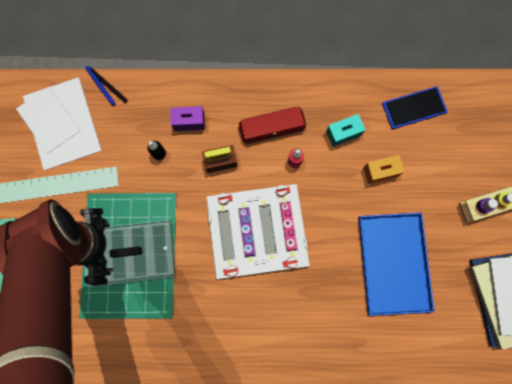

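Call:
play_rows(steps="0 0 -0.001 0.4 0 8.5;0 0 -0.001 0 0 8.5;0 0 -0.001 0 0 8.5;0 0 -0.001 0 0 8.5;0 0 -0.001 0 0 8.5;0 0 -0.001 0 0 8.5;0 0 -0.001 0 0 8.5;0 0 -0.001 0 0 8.5;0 0 -0.001 0 0 8.5;0 0 -0.001 0 0 8.5")

```text
time_s: 50.65
tool_pos: [468.1, 306.4, 155.3]
ee_rot: [[0.982, 0.191, -0.007], [0.191, -0.982, 0.004], [-0.006, -0.005, -1.0]]
wrist_force: [-0.0, -0.1, -0.3]
width: 85.4
```

```bash
python3 go.py 520.6 24.5 150 -82;python3 - <<'E'
from h import *
t=cv2.imread('pics/t31.png'); crop(t,200,180,315,285,6,'t32.png')
m,cs=blobs(t,(115,60,30),(179,255,255),60,(235,195,300,265))
for c in cs: print(cv2.contourArea(c),cv2.minAreaRect(np.array([plane('top',*p,36)[:2] for p in c[:,0]],np.float32)))
E
```

```text
t 50.65 pos [468.1 306.4 155.3] yaw_y -78.98 tilt [-0.0065  0.0035] F [-0.  -0.1 -0.3] T [-0.03 -0.02  0.04] w 85.4 q7 -90.2
turn [-0.26  0.34  3.03]  then shift [0.0127 0.2865 0.0053]
197.0 ((517.5559692382812, 23.69957160949707), (112.56504821777344, 23.313552856445312), 7.9532928466796875)
349.0 ((531.3797607421875, -74.49205017089844), (113.11366271972656, 25.23207664489746), 7.638112545013428)
```

View pics/t32.png

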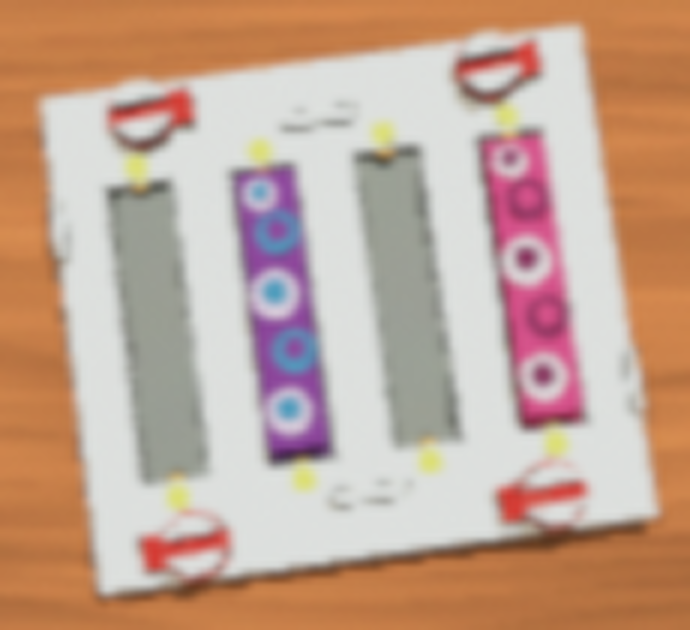

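Call:
play_rows(steps="0.002 0.02 0 -0.2 0.3 3;0.002 0.035 0 0 0 0;0.002 0.045 0 0 0 0;0.002 0.045 0 0 0 0;0.002 0.045 0 0 0 0;0.002 0.04 0 0 0 0;0.001 0.025 0 0 0 0;0 0.01 0 0 0 0;0 0 0 0 0 0;0 0 0 0 0 0")

```text
time_s: 51.65
tool_pos: [517.0, 25.8, 151.4]
ee_rot: [[0.99, 0.143, -0.005], [0.143, -0.99, -0.009], [-0.007, 0.008, -1.0]]
wrist_force: [0.4, 0.1, 0.1]
width: 85.2
```

```bash
python3 go.py 520.6 24.5 80 -82
```

```text
t 51.65 pos [517.   25.8 151.4] yaw_y -81.8 tilt [-0.0054 -0.0092] F [0.4 0.1 0.1] T [0.01 0.02 0.06] w 85.2 q7 -63.4
turn [0.48 0.38 0.2 ]  then shift [0.0034 0.0018 0.0714]
```

Call:
play_rows(steps="0.002 0.001 0.01 0.4 0.3 0.2;0.001 0.001 0.02 0 0 0;0 0 0.025 0 0 0;0 0 0.02 0 0 0;0 0 0.008 0 0 0;0 0 0.003 0 0 0;0 0 0 0 0 0;0 0 0 0 0 0")

```text
time_s: 52.45
tool_pos: [519.9, 37.1, 59.5]
ee_rot: [[0.987, 0.16, -0.002], [0.16, -0.987, 0.006], [-0.001, -0.006, -1.0]]
wrist_force: [-0.4, -0.3, -0.5]
width: 85.6
```

```bash
python3 go.py 520.6 24.5 45 -82
```

```text
t 52.45 pos [519.9  37.1  59.5] yaw_y -80.79 tilt [-0.0016  0.0062] F [-0.4 -0.3 -0.5] T [ 0.01 -0.04 -0.03] w 85.6 q7 -57.3
turn [-0.37  0.04  1.21]  then shift [-0.0011  0.0126  0.0145]
```

Call:
play_rows(steps="-0.001 0.008 0.002 -0.4 0 1.1;0 0.0035 0.003 0 0 0;0 0 0.004 0 0 0;0 0 0 0 0 0;0 0 0 0 0 0;0 0 0 0 0 0")

```text
time_s: 53.05
tool_pos: [522.5, 24.0, 52.0]
ee_rot: [[0.99, 0.139, 0.005], [0.139, -0.99, -0.001], [0.005, 0.002, -1.0]]
wrist_force: [-0.4, 1.0, -0.1]
width: 85.3
```

```bash
python3 go.py 520.6 24.5 24.5 -82;python3 - <<'E'
from h import *
s=shot('side'); cv2.imwrite('pics/s33f.png',s); crop(s,155,120,305,280,4,'s33.png')
E
```

```text
t 53.05 pos [522.5  24.   52. ] yaw_y -82.03 tilt [ 0.0047 -0.0012] F [-0.4  1.  -0.1] T [-0.04  0.02  0.04] w 85.3 q7 -56.8
turn [ 0.11 -0.26 -0.03]  then shift [-0.0019 -0.0008  0.0275]
```

View pics/s33.png

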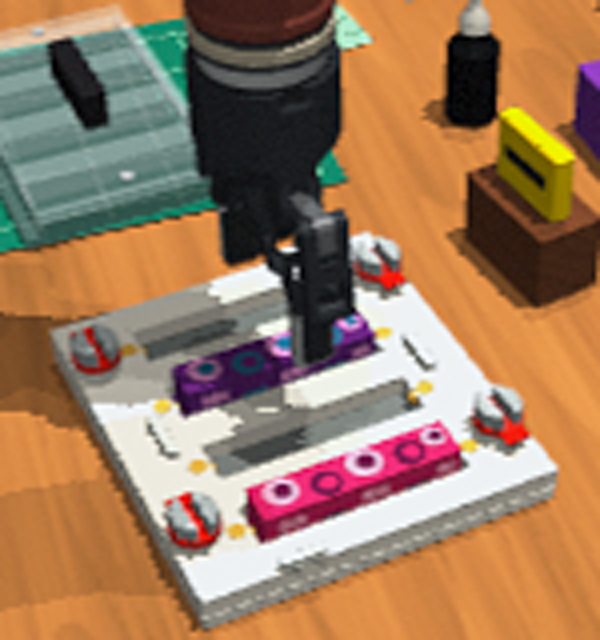

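Call:
play_rows(steps="-0.0012 -0.0006 0.007 0 -0.2 0;0 0 0.007 0 0 0;0 0 0.006 0 0 0;0 0 0.003 0 0 0;0 0 0 0 0 0;0 0 0 0 0 0")

```text
time_s: 53.7
tool_pos: [520.8, 24.9, 26.3]
ee_rot: [[0.99, 0.139, -0.0], [0.139, -0.99, -0.002], [-0.001, 0.002, -1.0]]
wrist_force: [-0.1, 0.0, 0.4]
width: 85.2
```

```bash
python3 go.py 520.6 24.5 24.5 -82
```

```text
t 53.7 pos [520.8  24.9  26.3] yaw_y -81.99 tilt [-0.0003 -0.0016] F [-0.1  0.   0.4] T [-0.05  0.03 -0.04] w 85.2 q7 -55.4
turn [0.09 0.03 0.01]  then shift [-0.0003  0.0003  0.0018]
```

Call:
play_rows(steps="0 0 0.0015 0 0 0;0 0 0 0 0 0;0 0 0 0 0 0;0 0 0 0 0 0;0 0 0 0 0 0;0 0 0 0 0 0;0 0 0 0 0 0", claw=0)

```text
time_s: 54.4
tool_pos: [521.5, 24.8, 25.6]
ee_rot: [[0.99, 0.139, 0.002], [0.139, -0.99, -0.002], [0.001, 0.002, -1.0]]
wrist_force: [-0.3, -0.1, -0.7]
width: 22.2
```

```bash
python3 go.py 520.6 24.5 60 -82
```

```text
t 54.4 pos [521.5  24.8  25.6] yaw_y -82.0 tilt [ 0.0016 -0.0015] F [-0.3 -0.1 -0.7] T [0.02 0.03 0.  ] w 22.2 q7 -55.3
turn [ 0.1  -0.08  0.  ]  then shift [-0.0009  0.0001 -0.0344]
```

Gripped (about 23 mm). Pull straight up.

Call:
play_rows(steps="0 0 -0.004 0 0 0;0 0 -0.006 0 0 0;0 0 -0.006 0 0 0;0 0 -0.006 0 0 0;0 0 -0.006 0 0 0;0 0 -0.004 0 0 0;0 0 0 0 0 0;0 0 0 0 0 0")

```text
time_s: 55.2
tool_pos: [521.3, 25.0, 60.8]
ee_rot: [[0.99, 0.14, 0.002], [0.14, -0.99, -0.001], [0.002, 0.002, -1.0]]
wrist_force: [-0.1, -0.4, -1.1]
width: 22.0
```

```bash
python3 go.py 449 -300 130 -86.5;python3 - <<'E'
from h import *
s=shot('side'); cv2.imwrite('pics/s34f.png',s); crop(s,155,120,305,280,4,'s34.png')
t=shot('top'); cv2.imwrite('pics/t34.png',t)
m,cs=blobs(t,(105,120,60),(125,255,255),50,(330,190,460,340)); c=max(cs,key=cv2.contourArea)
print(cv2.minAreaRect(np.array([plane('top',*p,20)[:2] for p in cv2.convexHull(c)[:,0]],np.float32)))
E
```

```text
t 55.2 pos [521.3  25.   60.8] yaw_y -81.98 tilt [ 0.0019 -0.0014] F [-0.1 -0.4 -1.1] T [0.04 0.01 0.02] w 22.0 q7 -57.4
turn [ 0.09 -0.1   4.52]  then shift [-0.092   0.32   -0.0692]
((446.353515625, -325.9794921875), (229.9790496826172, 150.24720764160156), 3.305392026901245)
```

View pics/s34.png

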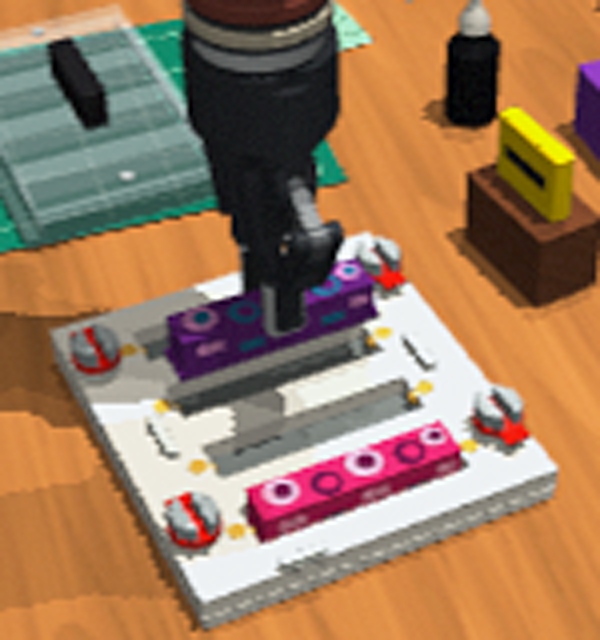

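```bash
python3 go.py 450.3 -357.4 110 -86.7
```

```text
t 55.3 pos [521.2  25.   60.6] yaw_y -81.98 tilt [ 0.0016 -0.0014] F [-0.6 -0.2 -1.7] T [-0.02  0.01  0.01] w 22.1 q7 -57.4
turn [ 0.09 -0.08  4.72]  then shift [-0.0928  0.3777 -0.0494]
```

Call:
play_rows(steps="-0.003 0.01 -0.015 0 0 2;-0.008 0.03 -0.015 0 0 2;-0.01 0.04 -0.01 0 0 0.7;-0.01 0.045 -0.004 0 0 0;-0.01 0.045 -0.001 0 0 0;-0.01 0.045 -0.001 0 0 0;-0.01 0.045 -0.001 0 0 0;-0.01 0.045 -0.001 0 0 0;-0.008 0.03 -0.001 0 0 0;-0.004 0.015 0 0 0 0")

```text
time_s: 56.3
tool_pos: [460.9, -337.9, 106.7]
ee_rot: [[0.998, 0.068, -0.004], [0.068, -0.998, 0.001], [-0.004, -0.001, -1.0]]
wrist_force: [0.5, 1.0, -1.2]
width: 22.3
```

```bash
python3 go.py 450.3 -357.4 80 -86.7
```

```text
t 56.3 pos [ 460.9 -337.9  106.7] yaw_y -86.13 tilt [-0.0044  0.0008] F [ 0.5  1.  -1.2] T [-0.03 -0.01  0.03] w 22.3 q7 -29.0
turn [-0.06  0.25  0.57]  then shift [-0.0117  0.0188  0.0267]
```

Call:
play_rows(steps="-0.004 0.005 0.001 0 0.2 0.5;-0.001 0.001 0.005 0 0 0;0 0 0.008 0 0 0;0 0 0.008 0 0 0;0 0 0.006 0 0 0;0 0 0 0 0 0;0 0 0 0 0 0;0 0 0 0 0 0")

```text
time_s: 57.1
tool_pos: [455.9, -339.8, 73.7]
ee_rot: [[0.998, 0.061, -0.004], [0.061, -0.998, 0.007], [-0.004, -0.007, -1.0]]
wrist_force: [0.3, 0.9, -0.8]
width: 22.3
```

```bash
python3 go.py 450.3 -357.4 50 -86.7;python3 - <<'E'
from h import *
t=shot('top'); cv2.imwrite('pics/t35.png',t); crop(t,320,170,470,340,4,'t35c.png')
s=shot('side'); cv2.imwrite('pics/s35.png',s)
E
```

```text
t 57.1 pos [ 455.9 -339.8   73.7] yaw_y -86.49 tilt [-0.0045  0.0072] F [ 0.3  0.9 -0.8] T [-0.02  0.   -0.06] w 22.3 q7 -27.1
turn [-0.43  0.23  0.22]  then shift [-0.0066  0.0173  0.0237]
```

View pics/t35c.png

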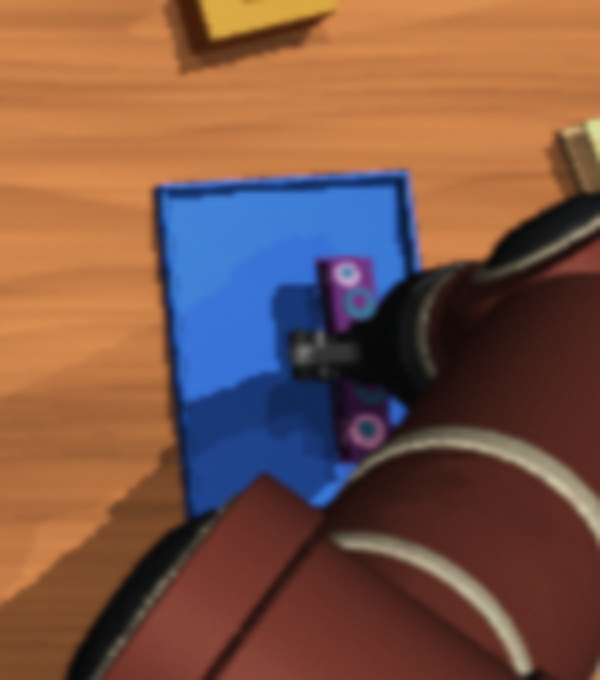

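View pics/s35.png

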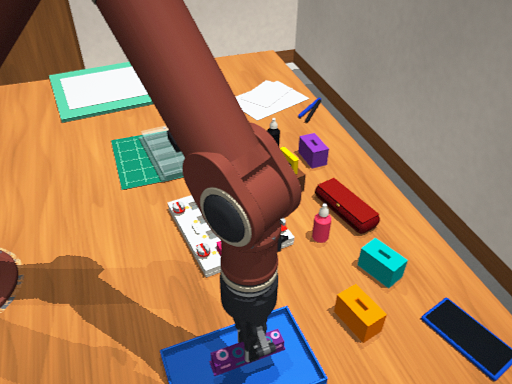

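Call:
play_rows(steps="-0.003 0.008 0.002 -0.4 0.2 0.2;-0.002 0.006 0.004 0 0 0;0 0.002 0.006 0 0 0;0 0 0.006 0 0 0;0 0 0.004 0 0 0;0 0 0 0 0 0;0 0 0 0 0 0")

```text
time_s: 57.9
tool_pos: [451.0, -359.1, 50.2]
ee_rot: [[0.998, 0.055, 0.0], [0.055, -0.998, -0.002], [0.0, 0.002, -1.0]]
wrist_force: [0.2, -0.4, -0.6]
width: 22.3
```

```bash
python3 go.py 450.3 -357.4 21 -86.7
```

```text
t 57.9 pos [ 451.  -359.1   50.2] yaw_y -86.82 tilt [ 0.0004 -0.0017] F [ 0.2 -0.4 -0.6] T [0.03 0.03 0.03] w 22.3 q7 -24.9
turn [ 0.1  -0.02 -0.12]  then shift [-0.0006 -0.0018  0.0292]
```

Call:
play_rows(steps="0 -0.001 0.006 0 0 0;0 0 0.007 0 0 0;0 0 0.006 0 0 0;0 0 0.004 0 0 0;0 0 0.002 0 0 0;0 0 0 0 0 0;0 0 0 0 0 0")

```text
time_s: 58.6
tool_pos: [451.4, -357.3, 22.7]
ee_rot: [[0.998, 0.057, 0.0], [0.057, -0.998, -0.001], [0.0, 0.001, -1.0]]
wrist_force: [0.2, 0.9, -0.7]
width: 22.3
```

```bash
python3 go.py 450.3 -357.4 20 -86.7
```

```text
t 58.6 pos [ 451.4 -357.3   22.7] yaw_y -86.75 tilt [ 0.0004 -0.0011] F [ 0.2  0.9 -0.7] T [-0.02 -0.03  0.  ] w 22.3 q7 -23.8
turn [ 0.06 -0.02 -0.05]  then shift [-0.0011  0.      0.0027]
```

Call:
play_rows(steps="0 0 0.002 0 0 0;0 0 0.001 0 0 0;0 0 0.001 0 0 0")

```text
time_s: 58.9
tool_pos: [451.8, -357.8, 19.5]
ee_rot: [[0.998, 0.057, 0.002], [0.057, -0.998, -0.002], [0.002, 0.002, -1.0]]
wrist_force: [-1.5, 1.4, 8.4]
width: 22.1
```

Call:
play_rows(steps="0 0 0 0 0 0;0 0 0 0 0 0;0 0 0 0 0 0;0 0 0 0 0 0;0 0 -0.008 0 0 0;0 0 -0.02 0 0 0;0 0 -0.03 0 0 0;0 0 -0.02 0 0 0;0 0 0 0 0 0", claw=0.5)

```text
time_s: 59.8
tool_pos: [451.6, -358.1, 101.7]
ee_rot: [[0.998, 0.056, 0.002], [0.056, -0.998, -0.002], [0.002, 0.002, -1.0]]
wrist_force: [0.1, 0.2, -0.9]
width: 42.7
```

```bash
python3 go.py 534.7 -74.4 130 -82;python3 - <<'E'
from h import *
t=shot('top'); cv2.imwrite('pics/t36.png',t); crop(t,320,170,470,340,4,'t36c.png')
s=shot('side'); cv2.imwrite('pics/s36.png',s)
E
```

```text
t 59.8 pos [ 451.6 -358.1  101.7] yaw_y -86.79 tilt [ 0.0017 -0.0024] F [ 0.1  0.2 -0.9] T [-0.02 -0.05  0.01] w 42.7 q7 -27.1
turn [ 0.15 -0.08 -4.79]  then shift [ 0.1218 -0.2694 -0.0283]
```

View pics/t36c.png

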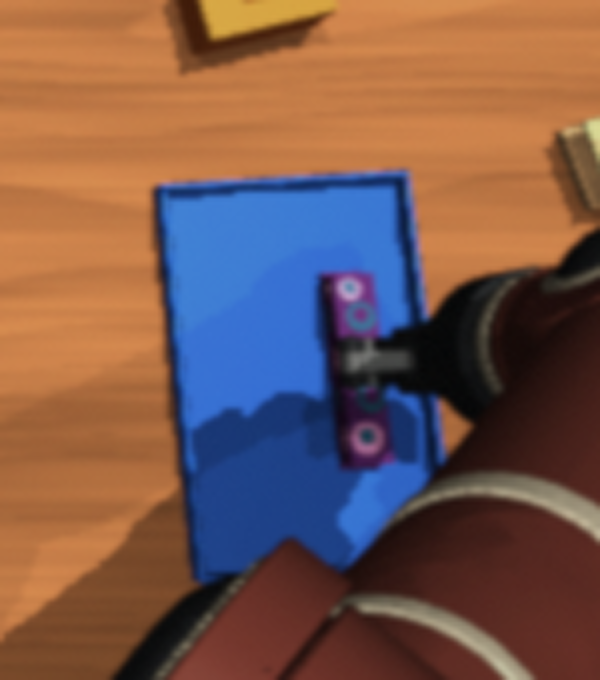

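View pics/s36.png

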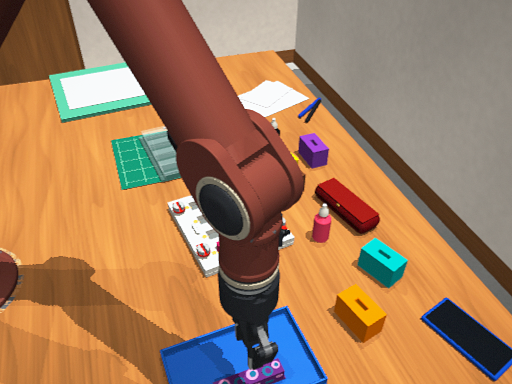

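Call:
play_rows(steps="0.006 -0.012 -0.004 0 0 -2;0.014 -0.03 -0.004 0 0 -2;0.018 -0.04 -0.003 0 0 -0.8;0.02 -0.045 -0.003 0 0 0;0.02 -0.045 -0.002 0 0 0;0.018 -0.04 -0.001 0 0 0;0.012 -0.025 -0.001 0 0 0;0.005 -0.012 0 0 0 0;0 0 0 0 0 0;0 0 0 0 0 0", claw=0.8)

```text
time_s: 60.9
tool_pos: [527.6, -73.1, 107.6]
ee_rot: [[0.987, 0.162, -0.021], [0.162, -0.987, 0.011], [-0.019, -0.014, -1.0]]
wrist_force: [-0.5, -0.4, 0.8]
width: 68.2
```

```bash
python3 go.py 534.7 -74.4 70 -82
```

```text
t 60.9 pos [527.6 -73.1 107.6] yaw_y -80.7 tilt [-0.0215  0.0109] F [-0.5 -0.4  0.8] T [-0.03 -0.03 -0.  ] w 68.2 q7 -50.0
turn [-0.8   1.12  1.31]  then shift [0.0069 0.0023 0.0376]
```

Call:
play_rows(steps="0.004 0.001 0.004 -0.8 1.1 1.2;0.002 0.001 0.01 0 0 0;0 0 0.012 0 0 0;0 0 0.01 0 0 0;0 0 0.004 0 0 0;0 0 0 0 0 0;0 0 0 0 0 0")

```text
time_s: 61.6
tool_pos: [530.7, -80.3, 62.6]
ee_rot: [[0.991, 0.133, -0.006], [0.133, -0.991, -0.002], [-0.006, 0.001, -1.0]]
wrist_force: [0.8, 0.1, -0.5]
width: 68.0
```

```bash
python3 go.py 534.7 -74.4 50 -82
```

```text
t 61.6 pos [530.7 -80.3  62.6] yaw_y -82.35 tilt [-0.0059 -0.0023] F [ 0.8  0.1 -0.5] T [-0.02  0.02 -0.01] w 68.0 q7 -48.5
turn [ 0.08  0.35 -0.35]  then shift [ 0.0048 -0.0053  0.0126]
```

Call:
play_rows(steps="0.003 -0.0035 0.002 0 0.3 -0.3;0.001 -0.001 0.004 0 0 0;0 0 0.003 0 0 0;0 0 0 0 0 0;0 0 0 0 0 0")

```text
time_s: 62.1
tool_pos: [535.3, -74.6, 53.8]
ee_rot: [[0.99, 0.14, 0.002], [0.14, -0.99, -0.001], [0.002, 0.002, -1.0]]
wrist_force: [-0.3, -0.0, -0.1]
width: 68.1
```

```bash
python3 go.py 534.7 -74.4 24.5 -82;python3 - <<'E'
from h import *
s=shot('side'); crop(s,185,160,305,280,5,'s37.png')
E
```

```text
t 62.1 pos [535.3 -74.6  53.8] yaw_y -81.97 tilt [ 0.0022 -0.0015] F [-0.3 -0.  -0.1] T [ 0.   -0.01  0.02] w 68.1 q7 -48.1
turn [ 0.1  -0.11  0.03]  then shift [-0.0006 -0.0003  0.0293]
```

View pics/s37.png

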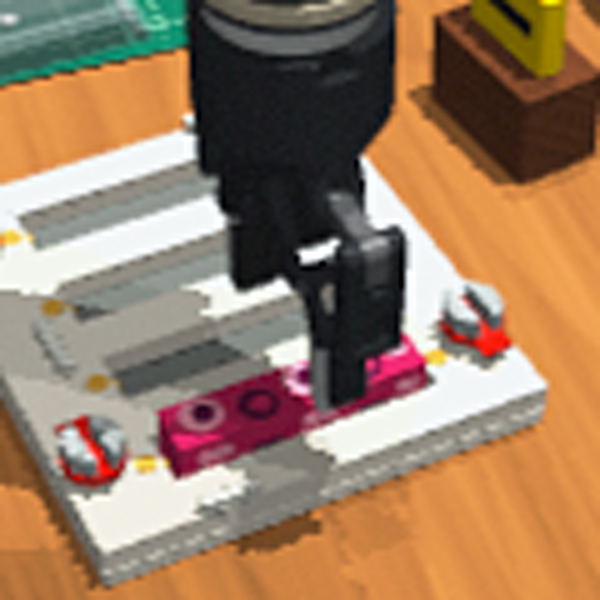

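Call:
play_rows(steps="-0.0005 0 0.007 0 -0.1 0;0 0 0.007 0 0 0;0 0 0.007 0 0 0;0 0 0.004 0 0 0;0 0 0 0 0 0;0 0 0 0 0 0")

```text
time_s: 62.75
tool_pos: [534.4, -74.9, 26.1]
ee_rot: [[0.99, 0.139, -0.001], [0.139, -0.99, -0.002], [-0.001, 0.002, -1.0]]
wrist_force: [0.0, 0.0, 0.8]
width: 68.5
```

```bash
python3 go.py 534.7 -74.4 24.5 -82
```

```text
t 62.75 pos [534.4 -74.9  26.1] yaw_y -81.99 tilt [-0.0007 -0.0017] F [0.  0.  0.8] T [0.04 0.   0.05] w 68.5 q7 -46.8
turn [0.09 0.05 0.01]  then shift [ 0.0003 -0.0004  0.0016]
```

Call:
play_rows(steps="0 0 0.0013 0 0 0;0 0 0 0 0 0;0 0 0 0 0 0;0 0 0 0 0 0;0 0 0 0 0 0;0 0 0 0 0 0;0 0 0 0 0 0", claw=0)

```text
time_s: 63.45
tool_pos: [534.9, -75.0, 25.4]
ee_rot: [[0.99, 0.139, 0.001], [0.139, -0.99, -0.002], [0.0, 0.002, -1.0]]
wrist_force: [-0.4, -0.1, -0.2]
width: 22.1
```

Call:
play_rows(steps="0 0 -0.004 0 0 0;0 0 -0.006 0 0 0;0 0 -0.006 0 0 0;0 0 -0.006 0 0 0;0 0 -0.006 0 0 0;0 0 -0.004 0 0 0;0 0 0 0 0 0;0 0 0 0 0 0")

```text
time_s: 64.25
tool_pos: [534.8, -74.8, 60.8]
ee_rot: [[0.99, 0.14, 0.001], [0.14, -0.99, -0.002], [0.001, 0.002, -1.0]]
wrist_force: [-0.1, -0.0, -0.3]
width: 22.0
```

```bash
python3 go.py 446.7 -293.6 110 -86.7;python3 - <<'E'
from h import *
s=shot('side'); crop(s,185,160,305,280,5,'s38.png')
t=shot('top'); cv2.imwrite('pics/t38.png',t)
m,cs=blobs(t,(105,120,60),(125,255,255),50,(330,190,470,350)); c=max(cs,key=cv2.contourArea)
print(cv2.minAreaRect(np.array([plane('top',*p,20)[:2] for p in cv2.convexHull(c)[:,0]],np.float32)))
m,cs=blobs(t,(128,60,30),(179,255,255),60,(360,200,440,330))
for c in cs: print(cv2.contourArea(c),cv2.minAreaRect(np.array([plane('top',*p,30)[:2] for p in c[:,0]],np.float32)))
E
```

```text
t 64.25 pos [534.8 -74.8  60.8] yaw_y -81.97 tilt [ 0.0013 -0.002 ] F [-0.1 -0.  -0.3] T [ 0.05  0.01 -0.01] w 22.0 q7 -48.5
turn [ 0.12 -0.06  4.73]  then shift [-0.1006  0.2133 -0.0492]
((446.28564453125, -325.83770751953125), (229.8168182373047, 149.9879913330078), 3.329338312149048)
427.5 ((448.8597106933594, -354.6197814941406), (111.2536392211914, 28.69608497619629), 2.8371670246124268)
```

View pics/s38.png

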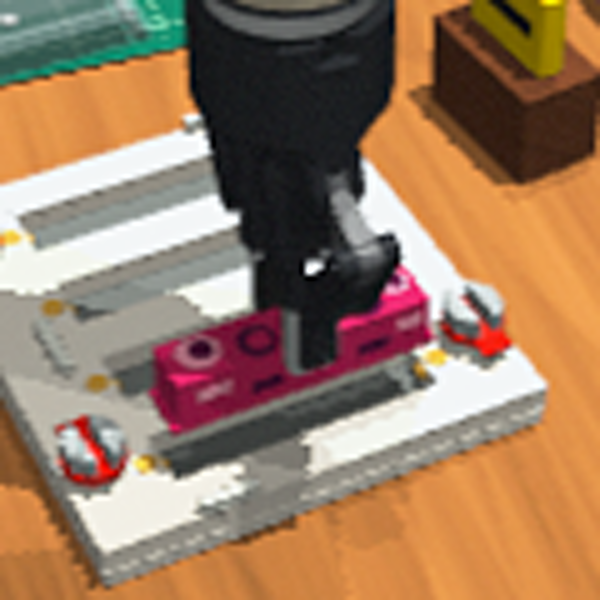

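View pics/t38.png

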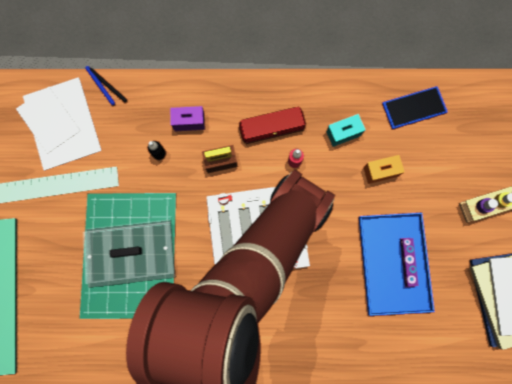

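Call:
play_rows(steps="-0.005 0.01 -0.015 0 0 2;-0.012 0.026 -0.015 0 0 2;-0.016 0.034 -0.01 0 0 0.7;-0.018 0.038 -0.004 0 0 0;-0.018 0.038 -0.001 0 0 0;-0.014 0.03 -0.001 0 0 0;-0.008 0.016 -0.001 0 0 0;-0.003 0.006 0 0 0 0;0 0 0 0 0 0;0 0 0 0 0 0")

```text
time_s: 65.35
tool_pos: [452.3, -282.8, 105.7]
ee_rot: [[0.998, 0.061, -0.005], [0.061, -0.998, 0.001], [-0.004, -0.001, -1.0]]
wrist_force: [0.1, 0.4, -1.2]
width: 22.0
```

```bash
python3 go.py 446.7 -293.6 70 -86.7
```

```text
t 65.35 pos [ 452.3 -282.8  105.7] yaw_y -86.49 tilt [-0.0045  0.001 ] F [ 0.1  0.4 -1.2] T [ 0.04 -0.01  0.01] w 22.0 q7 -32.3
turn [-0.07  0.26  0.21]  then shift [-0.0062  0.0105  0.0357]
```

Call:
play_rows(steps="-0.003 0.005 0.003 0 0.2 0.2;-0.002 0.003 0.008 0 0 0;0 0 0.01 0 0 0;0 0 0.008 0 0 0;0 0 0.003 0 0 0;0 0 0 0 0 0;0 0 0 0 0 0")

```text
time_s: 66.05
tool_pos: [449.6, -285.5, 68.9]
ee_rot: [[0.998, 0.067, -0.003], [0.067, -0.998, 0.006], [-0.003, -0.007, -1.0]]
wrist_force: [1.2, -0.5, -1.2]
width: 22.2
```

```bash
python3 go.py 446.7 -293.6 45 -86.7;python3 - <<'E'
from h import *
t=shot('top'); crop(t,320,170,470,340,4,'t39.png')
E
```

```text
t 66.05 pos [ 449.6 -285.5   68.9] yaw_y -86.18 tilt [-0.003   0.0063] F [ 1.2 -0.5 -1.2] T [0.03 0.06 0.04] w 22.2 q7 -29.4
turn [-0.37  0.15  0.53]  then shift [-0.0033  0.0079  0.0239]
```

View pics/t39.png

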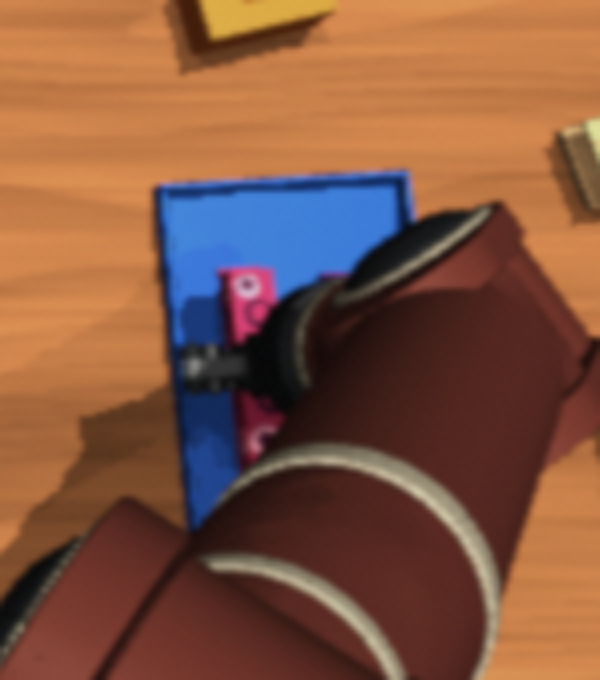

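Tray is in place; aligned. Lower.

Call:
play_rows(steps="-0.002 0.005 0.003 -0.3 0.1 0.4;-0.001 0.002 0.006 0 0 0;0 0 0.006 0 0 0;0 0 0.006 0 0 0;0 0 0.002 0 0 0;0 0 0 0 0 0;0 0 0 0 0 0")

```text
time_s: 66.8
tool_pos: [447.0, -293.9, 44.3]
ee_rot: [[0.998, 0.059, 0.0], [0.059, -0.998, -0.0], [0.0, 0.0, -1.0]]
wrist_force: [0.5, -0.0, -1.7]
width: 22.3
```

```bash
python3 go.py 446.7 -293.6 21 -86.7
```

```text
t 66.8 pos [ 447.  -293.9   44.3] yaw_y -86.64 tilt [ 0.0004 -0.0002] F [ 0.5 -0.  -1.7] T [0.02 0.   0.  ] w 22.3 q7 -27.7
turn [ 0.01 -0.02  0.06]  then shift [-0.0003 -0.0003  0.0233]
```

Call:
play_rows(steps="0 0 0.005 0 0 0;0 0 0.006 0 0 0;0 0 0.005 0 0 0;0 0 0.003 0 0 0;0 0 0.001 0 0 0;0 0 0 0 0 0;0 0 0.001 0 0 0;0 0 0.001 0 0 0;0 0 0.001 0 0 0")

```text
time_s: 67.7
tool_pos: [447.7, -294.0, 19.8]
ee_rot: [[0.998, 0.059, 0.002], [0.059, -0.998, -0.001], [0.001, 0.001, -1.0]]
wrist_force: [-1.0, 0.2, -1.7]
width: 22.1
```

```bash
python3 go.py 446.7 -293.6 20 -86.7
```

```text
t 67.7 pos [ 447.7 -294.    19.8] yaw_y -86.61 tilt [ 0.0015 -0.0008] F [-1.   0.2 -1.7] T [0.03 0.06 0.01] w 22.1 q7 -26.5
turn [ 0.05 -0.09  0.09]  then shift [-0.001  -0.0005 -0.0002]
```

Call:
play_rows(steps="0 0 0 0 0 0;0 0 0 0 0 0;0 0 0 0 0 0;0 0 0 0 0 0;0 0 -0.008 0 0 0;0 0 -0.02 0 0 0;0 0 -0.03 0 0 0;0 0 -0.04 0 0 0;0 0 -0.04 0 0 0;0 0 -0.03 0 0 0", claw=0.5)

```text
time_s: 68.7
tool_pos: [445.0, -292.5, 192.3]
ee_rot: [[0.998, 0.058, -0.006], [0.058, -0.998, 0.004], [-0.006, -0.005, -1.0]]
wrist_force: [1.2, -0.4, 0.1]
width: 43.0
```

Call:
play_rows(steps="0 -0.02 -0.005 0 0 0;0 -0.04 0 0 0 0;0 -0.04 0 0 0 0;0 -0.04 0 0 0 0;0 -0.03 0 0 0 0;0 -0.01 0 0 0 0;0 0 0 0 0 0;0 0 0 0 0 0;0 0 0 0 0 0")

```text
time_s: 69.6
tool_pos: [436.9, -114.8, 207.8]
ee_rot: [[0.999, 0.049, 0.013], [0.049, -0.999, -0.007], [0.013, 0.008, -1.0]]
wrist_force: [0.3, -0.4, 0.9]
width: 42.8
```

```bash
python3 go.py 446.7 -293.6 20 -86.7
python3 - <<'E'
from h import *
t=shot('top'); cv2.imwrite('pics/t40.png',t); s=shot('side'); cv2.imwrite('pics/s40.png',s)
m,cs=blobs(t,(105,120,60),(125,255,255),50,(330,190,470,350)); c=max(cs,key=cv2.contourArea)
print('tray',cv2.minAreaRect(np.array([plane('top',*p,20)[:2] for p in cv2.convexHull(c)[:,0]],np.float32)))
m,cs=blobs(t,(128,60,30),(179,255,255),60,(360,200,440,330))
for c in cs: print(cv2.contourArea(c),cv2.minAreaRect(np.array([plane('top',*p,30)[:2] for p in c[:,0]],np.float32)))
E
```

```text
t 69.6 pos [ 436.9 -114.8  207.8] yaw_y -87.18 tilt [ 0.0131 -0.0071] F [ 0.3 -0.4  0.9] T [ 0.    0.03 -0.03] w 42.8 q7 -56.3
turn [ 0.45 -0.73 -0.48]  then shift [-0.0005  0.179   0.1878]
tray ((446.3595886230469, -325.95404052734375), (230.0574188232422, 150.2747344970703), 3.2781755924224854)
260.0 ((419.26446533203125, -285.95166015625), (49.54881286621094, 165.83724975585938), 83.7123031616211)
427.5 ((448.8545837402344, -354.51434326171875), (111.25364685058594, 28.90721893310547), 2.8372299671173096)
```

View pics/t40.png

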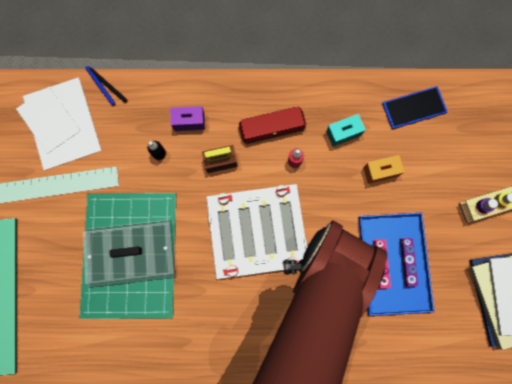

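View pics/s40.png

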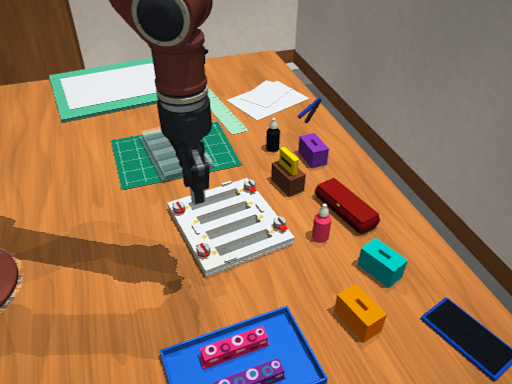

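Run:
```python
from h import *
t=cv2.imread('pics/t40.png')
m,cs=blobs(t,(0,0,0),(180,255,45),20,(100,235,150,265))
for c in cs:
    u=cv2.minAreaRect(c); print(u,plane('top',*u[0],54))
s=r.get_state(); print(s['time_s'],np.abs(s['joint_velocities']).max())
print(r.hand_in())
```

```text
((125.91126251220703, 251.74569702148438), (7.302577972412109, 30.61240577697754), 83.2901611328125) [468.6606394  300.10555142  54.        ]
69.7 0.49311520672704173
the job is handed in; nothing more can be done
None
```

The job is done and handed in at 69.7 s, with no verdict reported.

**What I did**
- I turned all four screws anticlockwise to their stops with the yellow key. Each stop showed as a torque rise of about 0.4 to 0.6 N m.
- I put the key back upright in its wooden block.
- I set the clear upper half flat in the middle of the mat.
- Only two blanks were there, in channels 1 and 3. I pulled both and laid them side by side on the tray floor.

**Last checks**
- **Screws:** in the side picture after the fourth screw, all four tongues lie along the mould edges. One was hidden behind the arm in the last picture.
- **Upper half:** the top camera puts its centre about 8 mm from the mat's centre, against the 50 mm allowed.
- **Blanks:** both look flat inside the tray and the tray has not moved. The measured rectangle for the pink blank was spoiled by the arm's colour, so I judged that one by eye.
- **Other things:** the ink bottles and the spectacle case look unmoved. The arm was clear of everything at hand-in.

**What disagreed**
- My first try at screw 3 missed its slot by about 2.5 mm, and the key pressed on the screw head with about 22 N. I measured again and the second try went in without force.
- The two cameras read positions about 3.5 mm apart (seen on the key). I corrected for this from the arm's own position readings.

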